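Clamp a bone section in the bonding press with the fine feed

TASK

Load the bone section into the bonding press: lay the slide flat in the recess of the pulled-out stage, resin block up, and push the stage fully home by its post. Then lower the foot onto the block with the inner (fine) knob alone, clockwise, until it presses with about 14 N, never more than 25 N or the section cracks, and let go. The outer coarse ring is set for this batch and must stay as it is; leave the petri dish where it is.

Things in the scene. Friction and masses are not known exactly. Their poses are not given: they have to be found in the camera images.
- section: the mounted bone section, loose, 60 g: a clear glass slide 48 x 28 x 2 mm that carries a clear amber resin block 40 x 24 x 16 mm with a brown bone slab showing in its top face; 18 mm high in all. Origin: centre of the slide's underside; x along the 48 mm side, y along the 28 mm side, z up. Grip the block across its 24 mm width
- press: the bonding press, bolted down: grey base plate 185 x 94 mm, column, overhanging head, two concentric knobs on top. Origin on the bench (z = 0) under the spindle axis; x points from the open mouth to the column; z up. The head's front face is 29 mm in front (-x) of the spindle axis and its top is 110 mm high; the guide rails beside the stage are 29 mm high
- stage: the aluminium sliding stage, 126 x 62 mm, its top 26 mm above the bench. Origin: centre of its recess, at the level of the stage's top; axes as the press. Fully home, the origin lies on the spindle axis (at stage_home) and the stage meets a firm stop; it pulls out to -x by up to 90 mm, sliding with about 2 N of drag
- recess (a point): centre of the recess floor in the stage, 4 mm below the stage's top: a pocket 51.6 mm along x by 31.6 mm along y (1.8 mm play on each side of the slide), floor lined black
- post (a point): middle of the push post, a black upright post 26 mm high and 16 mm thick (waist 12 mm) on the stage, 70 mm in front (-x) of the recess centre; the point is 13 mm above the stage's top
- stage_home (a point): fixed point on the press where the stage's origin lies when fully home; the foot hangs above it, its pad 3 to 12 mm above a loaded section at the start (not measured). The foot is sprung, 9 N per mm, 36 N per radian of the fine knob: once it touches, each newton on the section adds 0.004 N m to the torque that turns the knob (0.056 N m at 14 N), which is felt at the wrist
- knob (a point): fixed point on the upright axis of both knobs, 137 mm above the bench. The inner, fine knob is knurled aluminium, 26 mm across, its grip surface 130 to 149 mm and its top 151 mm above the bench, 1.5 mm more or less with the coarse setting. Clockwise from above lowers the foot by 4 mm per radian. Its drag is about 0.1 N m either way, so read the torque as it turns; it stays where left
- ring_mark (a point): a point on the rim of the outer, coarse ring, 124 mm above the bench and 24.5 mm off the axis, and turning with the ring. The ring is black, 49 mm across, from 111 to 128 mm above the bench, directly under the inner knob; it turns at about 0.13 N m, so fingertips that rub on its top can drag it round
- petri_dish_1: a loose clear petri dish, 58 mm across and 13 mm high, a bystander; origin at the centre of its underside
Things that resemble listed ones, but are neither listed nor needed, are in the scene too. There is more than one size of the section; the one meant has the size given above.

How it is judged:
By the outcome, as a careful person would: the job done as asked, in the order asked, and still so for the second after the job is handed in, with the robot touching nothing.
It also fails if it takes over 72 s, if anything falls off the work surface, if the arm or the gripper's body presses on something with over 40 N, if the wrist force passes 120 N, or if a joint passes its speed limit or range.

ROBOT

A 6-joint arm with a two-finger parallel gripper is mounted at the origin on a cart in front of the work surface, level with it; the furniture and walls round the work are solid. World frame = base frame: x ahead of the robot, y to its left, z up, the work surface at z = 0. Lengths are in mm, angles in rad, forces in N, time in s.
With the tool pointing down it reaches from about 350 to 875 mm from the base axis. Payload 4.2 kg.
Tool frame: the origin (TCP) lies at the very end of the fingers, on their centre line; the grasp point (between the pads) lies arm.grip_point_offset behind it (arm.grip_point_offset is the distance from the TCP to the grasp point, in mm); z points along the fingers, y is the line along which they close (so a half turn about z gives the same grasp; the last joint's range is limited). The gripper opens to 85 mm and grips with 20 to 120 N. Pads are 22 mm wide; open, the fingers measure 114 mm over their backs; the gripper's body (76 mm by 85 mm) begins 54 mm behind the grasp point. The pads swing forward as they close: fully open they stand 13 mm farther back than shut.
Start: joints at [1.572, 0.385, 0.008, 0, -1.194, -0.259], TCP at [159.314, 604.333, 197.312] pointing down, gripper open.
Joint ranges: [-3.14, 3.14], [-1.21, 2.06], [-1.07, 1.41], [-3.16, 2.05], [-2.99, -0.16], [-3.1, 3.1]. Speed limits (rad/s): [2.79, 2.79, 3.14, 3.14, 3.14, 3.14].

INTERFACE

Orientations are given as a unit quaternion [x, y, z, w].
In Python, from bench import arm, cams, ticket gives the robot as it stands.
- The arm moves only by the tool servo_tool, never from a script. Its argument "commands" is a list that holds one entry, the list of rows, each a list of 7 numbers: the closure in counts, from 0 (fully open) to 255 (shut), then the shift along the tool's x, y, z in m, then the turn, a rotation vector about the tool's x, y, z in degrees. In form: [[[grip, x, y, z, ax, ay, az], ...]]. A call has 1 to 10 rows; each row shifts and turns the commanded pose from where the row before left it, along the tool's axes as they then stand; what a row does not reach is not made up. A row lasts 1/12 s, in which the tool goes at most 41.7 mm and 7.16 degrees, less where a joint would pass 70% of its speed; a pose out of reach is approached as far as the arm can. A call with a gripper value outside its range is refused whole. The fingers move at their own pace and stop on an object; the grip force is fixed at half the most. Time passes only in rows, so rows that do not move let the fingers close. It gives the time, the measured TCP pose, the force, the opening and the grip force at its end, in the units of the state.
- arm.read_state(): the state, without advancing time (a new reading comes with each control period).
- cams.get_image(name): name is "side" or "top" or "wrist"; returns a dict with "frame" (384x512x3 uint8, blue, green, red), "K" (3x3 intrinsics, pixels), "T" (4x4, takes a point from camera to world coordinates). Camera axes: x right, y up, looking along -z (the intrinsics and any distortion apply to the point x, -y, -z); pixel columns grow to the right and rows downward; lengths in mm; the calibration is good to about 2 mm. The wrist camera is an equidistant fisheye: a pixel r from the principal point sees the ray r / f radians off the axis. A picture is of the moment at which its call begins. There is no depth.
- ticket.job_done(): hands the job in; it is judged then, once.
The state is a dict: "clock": time; "joints": joint angles; "joint_vel": joint speeds; "joint_efforts": joint torques, N m; "position": TCP position; "ee_rot": TCP orientation; "contact_force": force on the tool from outside, world axes, zero at the start; "wrist_torque": the same for the moment, N m; "gripper_width": finger opening in mm; "grasp_force": force on a finger pad.
Only numpy, scipy, OpenCV 4.12 (cv2) and the standard library are available. Lean on these libraries where they do the work, as an engineer would, in place of code of your own. Each camera call takes 0.05 s, during which the arm holds its last target. There are 200 camera calls.

## Working session

There is one attempt and no reset: what is moved stays moved. The work goes in short steps, Python scripts to look and compute and a tool call to move; the robot and the scene stay as the last step left them, time stands still between calls to the robot, and variables do not carry over. Pictures are saved under pics/ and viewed, at most 10 in all, crops included, and the job is handed in when it is done.

Besides the shell and the picture viewer there is one more tool, called as a command line: name --argument value ..., lists and objects as JSON in quotes. servo_tool: Moves the arm, as the interface text tells. Its arguments: {"type":"object","properties":{"commands":{"type":"array","items":{"type":"array","items":{"type":"array","items":{"type":"number"}}}}},"required":["commands"]}

```bash
mkdir -p pics; cat > h.py <<'E'
import numpy as np, cv2
from bench import arm, cams, ticket
def grab(n):
    d=cams.get_image(n); return d["frame"],np.array(d["K"]),np.array(d["T"])
def ray(uv,K,T,fish=False):
    x=(uv[0]-K[0,2])/K[0,0]; y=(uv[1]-K[1,2])/K[1,1]
    if fish:
        r=np.hypot(x,y); s=np.sin(r)/r if r>1e-9 else 1; d=np.array([x*s,y*s,np.cos(r)])
    else: d=np.array([x,y,1.])
    d=np.array([d[0],-d[1],-d[2]]); d/=np.linalg.norm(d)
    return T[:3,3],T[:3,:3]@d
def onz(uv,z,K,T,fish=False):
    o,d=ray(uv,K,T,fish); return o+d*(z-o[2])/d[2]
def proj(p,K,T,fish=False):
    c=T[:3,:3].T@(np.asarray(p,float)-T[:3,3]); c=np.array([c[0],-c[1],-c[2]])
    if fish:
        r=np.hypot(c[0],c[1]); t=np.arctan2(r,c[2]); q=c[:2]/r*t
    else: q=c[:2]/c[2]
    return q*[K[0,0],K[1,1]]+K[:2,2]
E
python3 - <<'E'
from h import *
for n in("side","top","wrist"):
    f,K,T=grab(n); cv2.imwrite(f"pics/{n}0.png",f); np.savez(f"{n}0.npz",f=f,K=K,T=T); print(n,K.round(1).tolist(),T.round(3).tolist())
s=arm.read_state();print(s,arm.grip_point_offset)
a=[cv2.imread(f"pics/{n}0.png") for n in("top","side")]
E
```

```text
side [[461.3, 0.0, 247.0], [0.0, 461.3, 185.7], [0.0, 0.0, 1.0]] [[0.841, 0.31, -0.444, 30.494], [-0.541, 0.506, -0.672, -292.553], [0.017, 0.805, 0.593, 687.441], [0.0, 0.0, 0.0, 1.0]]
top [[444.4, 0.0, 252.4], [0.0, 444.4, 193.5], [0.0, 0.0, 1.0]] [[0.013, 0.997, -0.075, 342.941], [-1.0, 0.013, -0.009, 372.132], [-0.008, 0.075, 0.997, 1377.222], [0.0, 0.0, 0.0, 1.0]]
wrist [[297.3, 0.0, 256.2], [0.0, 297.3, 189.7], [0.0, 0.0, 1.0]] [[-0.256, 0.932, 0.257, 223.766], [-0.967, -0.248, -0.065, 588.02], [0.003, -0.265, 0.964, 373.613], [0.0, 0.0, 0.0, 1.0]]
{'clock': 0.15, 'joints': array([ 1.57161582e+00,  3.85377685e-01,  6.94810897e-03, -3.52912279e-04,
       -1.19402186e+00, -2.58614629e-01]), 'joint_vel': array([ 0.00158227, -0.00253988,  0.00217019,  0.0006304 ,  0.00015671,
       -0.00011023]), 'joint_efforts': array([ 7.85632619e-05, -3.92677045e+01,  1.88581091e+01,  4.18863460e+00,
       -3.42940984e-03,  1.17254846e-06]), 'position': array([159.19632986, 603.86786992, 196.4774277 ]), 'ee_rot': array([ 9.91695486e-01, -1.28605408e-01, -5.55995387e-05,  8.41821543e-04]), 'contact_force': array([ 0.9021873 ,  0.4122154 , -0.17487033]), 'wrist_torque': array([-0.06684925,  0.03593441,  0.02858886]), 'grasp_force': 0.0, 'gripper_width': 85.51253263725954} 18.700000000000003
```

View pics/top0.png

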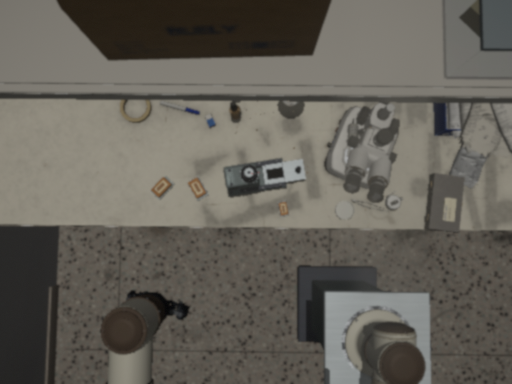

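View pics/side0.png

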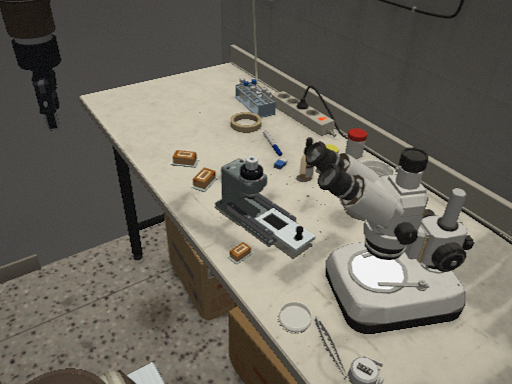

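The top view shows the press with its knob at (249,173) and the stage pulled out to the right, with the recess at (275,174) and the post near (300,170). Three amber blocks could be taken for the section: (162,187), (197,188) and the small (283,209). In the side view they are at (185,157), (204,178) and (240,251). The petri dish is at (345,210) top. I'll measure the candidates next.

```bash
python3 - <<'E'
from h import *
ims=[]
for n,zs in(("top",(2,18)),("side",(2,18)),("wrist",(2,18))):
    d=np.load(f"{n}0.npz"); f,K,T=d["f"],d["K"],d["T"]
    hsv=cv2.cvtColor(f,cv2.COLOR_BGR2HSV)
    m=cv2.inRange(hsv,(5,90,50),(22,255,255))
    cs,_=cv2.findContours(m,cv2.RETR_EXTERNAL,cv2.CHAIN_APPROX_NONE)
    for c in cs:
        if cv2.contourArea(c)<20: continue
        p=np.array([onz(q[0],9 if n!="top" else 14,K,T,n=="wrist")[:2] for q in c],np.float32)
        if np.hypot(*p.mean(0))>1000: continue
        r=cv2.minAreaRect(p); print(n,c.mean((0,1)).round(),np.round(r[0]),np.round(r[1],1),round(r[2]))
d=np.load("top0.npz")["f"];s=np.load("side0.npz")["f"]
a=cv2.resize(d[150:225,140:310],None,fx=4,fy=4,interpolation=3)[:,:680]
b=cv2.resize(s[140:270,165:335],None,fx=4,fy=4,interpolation=3)
cv2.imwrite("pics/c1.png",np.vstack([a,b[:, :680]])[:820]) 
cv2.imwrite("pics/c1.png",np.hstack([cv2.resize(a,(400,176)),cv2.resize(np.load("wrist0.npz")["f"],(400,300))[:176]])) if 0 else cv2.imwrite("pics/c1.png",b)
w=np.load("wrist0.npz")["f"];cv2.imwrite("pics/w1.png",w)
E
```

```text
top [283. 208.] [401. 290.] [35.7 20.1] 14
top [197. 188.] [461. 556.] [54.3 32. ] 31
top [161. 187.] [462. 667.] [33.1 52.1] 46
side [240. 251.] [402. 291.] [48.2 32.8] 12
side [423. 249.] [736.  94.] [83.9  4.4] 29
side [222. 310.] [288. 241.] [ 72.4 491.8] 0
side [305. 177.] [686. 431.] [20.  29.5] 19
side [204. 178.] [465. 563.] [81.3 46.6] 32
side [184. 157.] [465. 675.] [64.6 64.8] 47
wrist [166.  55.] [323. 683.] [  9.4 113.8] 0
wrist [291.  21.] [322. 519.] [13.5 86.3] 0
wrist [327.  12.] [325. 467.] [18.9  6.6] 90
```

View pics/c1.png

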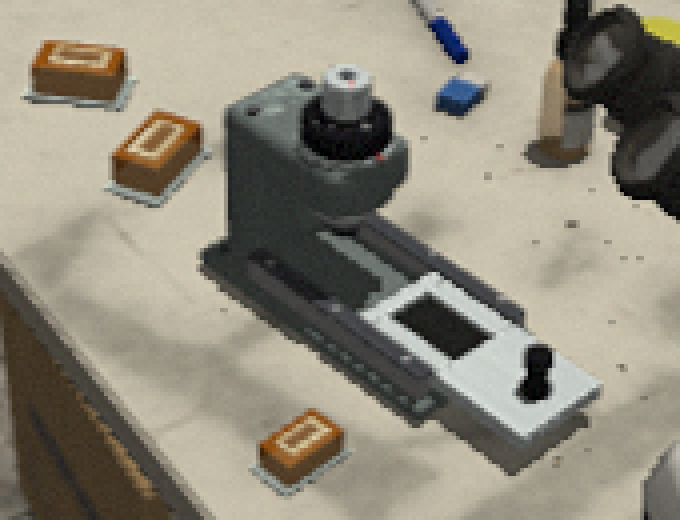

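View pics/w1.png

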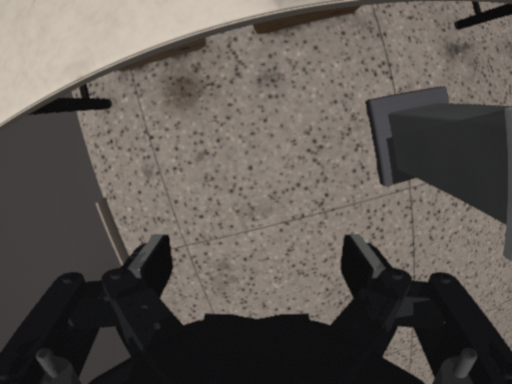

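The side crop shows the small block at about (302,447) in the crop, with its slide about the size of the black recess at (440,325). The two blocks at the upper left are clearly bigger. The wrist view shows only floor and the two fingers. The small block, at about (401,290), matches 40 x 24 mm and the others are about 54 x 32. I'll move above it and check from near.

servo_tool --commands '[[[0,0.03,0.0235,-0.0033,0,0,0],[0,0.03,0.0235,-0.0033,0,0,0],[0,0.03,0.0235,-0.0033,0,0,0],[0,0.03,0.0235,-0.0033,0,0,0],[0,0.03,0.0235,-0.0033,0,0,0],[0,0.03,0.0235,-0.0033,0,0,0],[0,0.03,0.0235,-0.0033,0,0,0],[0,0.03,0.0235,-0.0033,0,0,0],[0,0.03,0.0235,-0.0033,0,0,0],[0,0.03,0.0235,-0.0033,0,0,0]]]'

```text
clock: 0.98
position: [390.0, 298.8, 230.5]
ee_rot: [0.992, -0.128, -0.0, -0.0]
contact_force: [0.2, -0.2, -0.3]
gripper_width: 85.4
grasp_force: 0.0
```

servo_tool --commands '[[[0,0,0,0,0,0,-6],[0,0,0,0,0,0,-6],[0,0,0,0,0,0,-6],[0,0,0,0,0,0,-6],[0,0,0,0,0,0,-5],[0,0,0,0,0,0,0],[0,0,0,0,0,0,0]]]'

```text
clock: 1.57
position: [389.3, 300.5, 230.1]
ee_rot: [0.992, 0.123, -0.0, 0.0]
contact_force: [-0.5, -0.1, -0.8]
gripper_width: 85.3
grasp_force: 0.0
```

```bash
python3 - <<'E'
from h import *
s=arm.read_state();print(s["clock"],s["position"],s["ee_rot"],s["joints"],s["contact_force"],s["wrist_torque"])
f,K,T=grab("wrist"); np.savez("w2.npz",f=f,K=K,T=T);cv2.imwrite("pics/w2.png",f)
E
```

```text
1.5667 [389.34525872 300.45653471 230.11520225] [ 9.92448669e-01  1.22660440e-01 -2.07670319e-04  1.15325959e-04] [ 9.88063244e-01  1.32252526e-01 -2.53551654e-01 -1.79725586e-04
 -1.18543709e+00  8.28740933e-01] [-0.47028464 -0.08359982 -0.793301  ] [0.05923902 0.02339712 0.00616355]
```

View pics/w2.png

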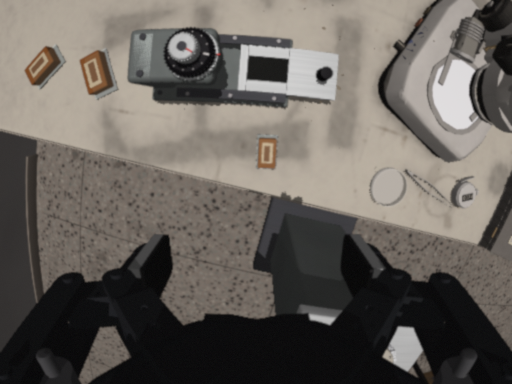

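The wrist view shows the section at (267,152), the recess at (267,69), the post at (324,73), the knob at (186,46), and the larger blocks at (43,66) and (97,73). The dish is at (388,186).

```bash
cat >> h.py <<'E'
def rect(m,z,K,T,fish,amin=60):
    out=[]
    cs,_=cv2.findContours(m,cv2.RETR_EXTERNAL,cv2.CHAIN_APPROX_NONE)
    for c in cs:
        if cv2.contourArea(c)<amin: continue
        p=np.array([onz(q[0],z,K,T,fish)[:2] for q in c],np.float64)
        r=cv2.minAreaRect((p-p.mean(0)).astype(np.float32)); 
        w,h=r[1]; a=r[2]
        if h>w: w,h,a=h,w,a+90
        out.append((c.mean((0,1)).round(),(np.array(r[0])+p.mean(0)).round(1),round(w,1),round(h,1),round((a+90)%180-90,1)))
    return out
E
python3 - <<'E'
from h import *
d=np.load("w2.npz"); f,K,T=d["f"],d["K"],d["T"]
hsv=cv2.cvtColor(f,cv2.COLOR_BGR2HSV)
m=cv2.inRange(hsv,(5,90,40),(22,255,255))
m=cv2.morphologyEx(m,cv2.MORPH_CLOSE,np.ones((5,5)))
for r in rect(m,18,K,T,True): print("amber",r)
g=f.max(2); dark=cv2.inRange(g,0,60)
roi=np.zeros_like(dark);roi[52:86,243:293]=255
for r in rect(dark&roi,24,K,T,True): print("recess",r)
roi[:]=0;roi[45:102,236:342]=255
st=cv2.inRange(g,165,255)&roi
for r in rect(st,26,K,T,True): print("stage",r)
print("post approx",onz((324,72),50,K,T,True)); print("knob", onz((184,45),151,K,T,True))
print(f[66,243:293].max(1), f[50:90,267].max(1))
c=f[20:110,120:345];cv2.imwrite("pics/c2.png",cv2.resize(c,None,fx=3.5,fy=3.5,interpolation=3))
E
```

```text
amber (array([267., 153.]), array([402.1, 289.9]), 39.1, 22.5, 11.2)
amber (array([96., 72.]), array([462.9, 555.8]), 60.2, 40.9, 31.4)
amber (array([41., 65.]), array([463.3, 665.3]), 64.8, 43.5, -43.0)
recess (array([267.,  69.]), array([509.3, 316.5]), 49.1, 29.1, -80.4)
stage (array([290.,  69.]), array([519.1, 290.7]), 125.9, 72.4, -80.3)
post approx [520.32750145 250.00265206  50.        ]
knob [496.2658609 392.4503495 151.       ]
[205 207 209 195 135  65  32  30  31  29  30  29  30  30  29  29  28  30
  30  28  28  28  27  29  30  29  28  29  30  27  28  26  28  28  27  28
  29  28  28  27  28  27  28  33  77 146 192 204 205 205] [203 202 201 201 202 198 175 102  39  29  28  29  29  29  28  29  30  29
  28  29  26  27  29  28  29  28  29  28  29  33  86 159 196 205 205 202
 201 199 199 199]
```

View pics/c2.png

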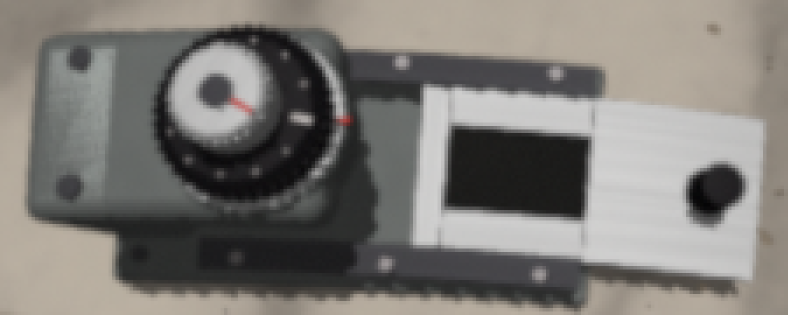

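The crop shows the recess centre at about (515,170), the post at (716,188), the fine knob at (215,90) with a red pointer, and the ring with a white mark and a red dot at the rim. The small amber block measures 39 x 22.5 at (402,290), so it is the one I want. I'll descend, aiming 5 mm off its centre toward the later mouth side.

servo_tool --commands '[[[0,0,0,0,0,0,2.9],[0,0.0077,0.0064,0.02,0,0,0],[0,0.0077,0.0063,0.02,0,0,0],[0,0,0,0.03,0,0,0],[0,0,0,0.03,0,0,0],[0,0,0,0.03,0,0,0],[0,0,0,0.02,0,0,0],[0,0,0,0.01,0,0,0],[0,0,0,0,0,0,0],[0,0,0,0,0,0,0]]]'

```text
clock: 2.45
position: [407.1, 291.2, 70.1]
ee_rot: [0.995, 0.098, -0.0, 0.001]
contact_force: [-0.0, -0.9, 0.1]
gripper_width: 85.4
grasp_force: 0.0
```

```bash
python3 - <<'E'
from h import *
s=arm.read_state();p=s["position"];q=s["ee_rot"];hd=2*np.degrees(np.arctan2(q[1],q[0]));print(s["clock"],p,q,hd)
f,K,T=grab("wrist"); np.savez("w3.npz",f=f,K=K,T=T)
hsv=cv2.cvtColor(f,cv2.COLOR_BGR2HSV)
m=cv2.inRange(hsv,(5,90,40),(22,255,255)); m=cv2.morphologyEx(m,cv2.MORPH_CLOSE,np.ones((9,9)))
for r in rect(m,18,K,T,True,300): print("amber",r)
print(proj(p,K,T,True))
E
```

```text
2.45 [407.1328742  291.16579835  70.10722248] [ 9.95147872e-01  9.83890593e-02 -2.36903186e-04  5.00480118e-04] 11.292827508963633
amber (array([257., 199.]), array([402.5, 290.4]), 40.7, 23.2, 11.2)
amber (array([ 5., 94.]), array([465.2, 547.5]), 64.9, 42.1, 9.6)
[257.76009241 216.95218699]
```

servo_tool --commands '[[[0,0,0,0.02,0,0,0],[0,0,0,0.02,0,0,0],[0,0,0,0.015,0,0,0],[0,0,0,0.009,0,0,0],[0,0,0,0,0,0,0],[255,0,0,0,0,0,0],[255,0,0,0,0,0,0],[255,0,0,0,0,0,0],[255,0,0,0,0,0,0],[255,0,0,0,0,0,0]]]'

```text
clock: 3.33
position: [407.4, 291.5, 7.0]
ee_rot: [0.995, 0.099, 0.0, -0.001]
contact_force: [-0.1, 0.0, -0.5]
gripper_width: 25.7
grasp_force: 0.0
```

servo_tool --commands '[[[255,0,0,0,0,0,0],[255,0,0,0,0,0,0],[255,0,0,0,0,0,0]]]'

```text
clock: 3.58
position: [407.1, 291.2, 6.4]
ee_rot: [0.995, 0.099, 0.0, -0.0]
contact_force: [0.4, 0.1, 0.2]
gripper_width: 0.1
grasp_force: 0.0
```

The fingers shut on nothing, so I'll look.

```bash
python3 - <<'E'
from h import *
f,K,T=grab("wrist"); np.savez("w4.npz",f=f,K=K,T=T);g,K2,T2=grab("side")
cv2.imwrite("pics/w4.png",np.hstack([cv2.resize(f[100:384],(440,325)),cv2.resize(g[190:310,180:300],(325,325),interpolation=3)]))
E
```

```text
(no output)
```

View pics/w4.png

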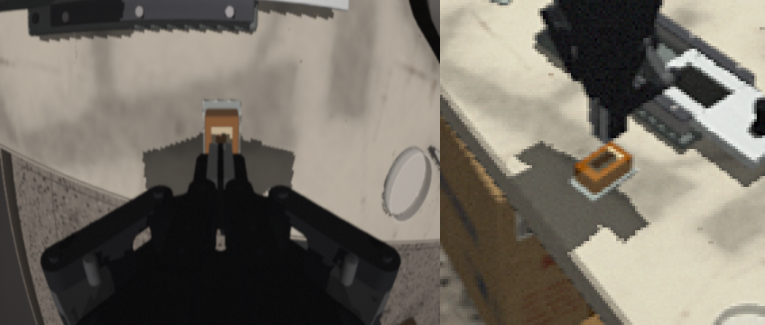

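The wrist half shows the block standing untouched at (222,130) below the closed fingertips. The side half shows the fingertips at about (607,137), above the block at (603,165). I'll find the real tip height.

```bash
python3 - <<'E'
from h import *
s=arm.read_state();p=s["position"];print(p,s["ee_rot"])
d=np.load("side0.npz");K,T=d["K"],d["T"]
for z in(0,6,18,26,32,40): print(z,proj([p[0],p[1],z],K,T))
d=np.load("w4.npz");Kw,Tw=d["K"],d["T"]
print("cam",Tw[:3,3])
for z in(6,18,26,32,40): print(z,proj([p[0],p[1],z],Kw,Tw,True))
d0=np.load("w3.npz");f=d0["f"]
E
```

```text
[407.07965011 291.16166097   6.30217589] [ 9.95117413e-01  9.86981890e-02 -1.53122455e-05  3.59820017e-05]
0 [241.75995341 253.41670589]
6 [241.78867636 251.35292624]
18 [241.84676303 247.17932701]
26 [241.8859698  244.36227166]
32 [241.91563222 242.23099012]
40 [241.95552997 239.36428728]
cam [472.51858351 305.51151761 183.68756335]
6 [257.80774931 216.79772703]
18 [257.93812096 223.84003709]
26 [258.03417811 229.04352751]
32 [258.11165252 233.2495816 ]
40 [258.22302226 239.31033328]
```

```bash
python3 - <<'E'
from h import *
g,K,T=grab("side"); d=np.load("w4.npz");f=d["f"]
print("side"); b=g.max(2)
for y in range(228,258): print(y,*b[y,230:254])
print("wrist"); b=f.max(2)
for y in range(186,262,3): print(y,*b[y,236:282:2])
E
```

```text
side
228 209 214 216 223 182 82 66 59 33 25 22 23 27 27 22 20 19 20 28 25 30 22 26 15
229 214 215 219 224 179 83 63 59 49 56 34 23 25 26 21 26 23 22 24 22 18 20 26 26
230 215 219 220 222 196 120 65 54 50 69 67 48 22 23 24 21 20 23 26 24 12 36 48 57
231 212 212 215 219 180 88 63 61 53 71 79 66 35 21 18 22 23 20 26 21 28 49 57 75
232 207 210 210 220 173 84 61 60 45 74 81 62 36 17 24 23 18 19 23 70 90 82 62 54
233 202 207 211 217 173 81 63 59 48 70 81 65 37 24 22 23 25 26 47 172 170 87 76 53
234 195 200 207 209 171 77 62 57 47 73 79 68 35 19 25 23 22 11 42 179 222 164 85 84
235 188 192 199 201 203 143 57 52 45 72 78 67 38 21 21 28 19 21 45 177 230 222 160 83
236 178 182 188 194 205 174 110 52 44 69 79 64 28 24 32 17 17 22 46 178 229 227 224 219
237 173 173 180 182 192 173 110 53 41 74 78 60 26 17 17 27 24 7 40 175 227 222 222 225
238 174 175 173 179 185 165 108 47 46 69 79 63 26 21 21 24 17 6 114 200 224 221 220 222
239 179 177 176 175 178 156 100 49 39 73 81 60 31 26 19 10 78 174 213 221 220 220 219 219
240 174 173 173 171 176 173 155 102 53 69 81 66 36 16 15 73 174 216 222 222 219 222
[... 3070 characters left out ...]
46 18 11 12 41 54 54 53 54 59 64 65 61 58 54
237 12 13 15 44 53 54 53 54 46 16 11 14 41 54 54 54 53 46 17 14 15 12 15
240 13 13 18 49 54 53 53 54 45 13 11 13 41 53 53 53 54 51 22 13 16 11 13
243 15 14 22 50 54 54 53 54 44 12 9 13 38 53 54 54 53 53 28 16 17 15 16
246 15 16 26 50 53 53 54 54 44 14 10 10 38 53 53 54 55 52 32 15 15 15 15
249 12 13 29 53 53 54 54 52 44 12 13 11 35 53 54 53 53 54 38 15 14 14 12
252 14 13 35 54 54 54 54 54 42 10 13 12 37 53 54 53 54 52 42 16 12 14 13
255 13 13 37 50 52 55 55 56 45 12 12 12 37 55 55 55 53 50 41 16 14 13 12
258 11 13 12 13 16 29 49 62 52 17 15 15 44 62 50 26 15 16 12 13 14 13 12
261 14 14 12 14 12 13 15 35 50 17 16 17 42 40 14 15 13 13 13 14 13 14 14
```

```bash
python3 - <<'E'
from h import *
d=np.load("side0.npz");K,T=d["K"],d["T"];d=np.load("w4.npz");Kw,Tw=d["K"],d["T"]
R=np.array([[.981,.194,0],[.194,-.981,0],[0,0,-1]])
for z in(10,20,25,30,35,40):
  c=np.array([407.1,291.2,z])
  print(z,[proj(c+R@[sx*11,sy*10,0],K,T).round(1).tolist() for sx in(-1,1) for sy in(-1,1)], [proj(c+R@[11,sy*8,0],Kw,Tw,True).round(1).tolist() for sy in(-1,1)],proj(c+R@[-11,0,0],Kw,Tw,True).round(1))
E
```

```text
10 [[234.7, 250.0], [241.3, 255.0], [242.3, 245.0], [248.9, 249.9]] [[244.8, 202.3], [270.9, 202.3]] [257.7 235. ]
20 [[234.7, 246.5], [241.3, 251.5], [242.4, 241.5], [249.0, 246.4]] [[244.2, 207.5], [271.7, 207.5]] [257.8 241.8]
25 [[234.7, 244.8], [241.3, 249.8], [242.4, 239.8], [249.1, 244.6]] [[243.9, 210.4], [272.2, 210.4]] [257.9 245.4]
30 [[234.7, 243.0], [241.4, 248.0], [242.4, 238.0], [249.1, 242.9]] [[243.5, 213.4], [272.6, 213.4]] [258.  249.2]
35 [[234.7, 241.2], [241.4, 246.2], [242.5, 236.2], [249.2, 241.1]] [[243.2, 216.6], [273.1, 216.6]] [258.  253.2]
40 [[234.7, 239.4], [241.4, 244.4], [242.5, 234.4], [249.2, 239.3]] [[242.8, 220.0], [273.7, 220.0]] [258.1 257.4]
```

Both views put the shut fingertips about 30 mm above the reported TCP, so I'll check by gently touching bare bench beside the block.

servo_tool --commands '[[[255,0,0,-0.015,0,0,0],[255,0,-0.025,0,0,0,0],[255,0,-0.025,0,0,0,0],[255,0,0,0.01,0,0,0],[255,0,0,0.004,0,0,0],[255,0,0,0.003,0,0,0],[255,0,0,0,0,0,0]]]'

```text
clock: 4.32
position: [396.6, 338.6, 3.2]
ee_rot: [0.995, 0.098, -0.001, 0.001]
contact_force: [0.4, -0.4, -0.4]
gripper_width: 0.1
grasp_force: 0.0
```

servo_tool --commands '[[[255,0,0,0.002,0,0,0],[255,0,0,0.002,0,0,0],[255,0,0,0,0,0,0]]]'

```text
clock: 4.57
position: [397.3, 339.6, 0.1]
ee_rot: [0.995, 0.098, -0.0, 0.0]
contact_force: [1.1, 0.1, -0.4]
gripper_width: 0.3
grasp_force: 0.0
```

servo_tool --commands '[[[255,0,0,0.003,0,0,0],[255,0,0,0.002,0,0,0],[255,0,0,0,0,0,0]]]'

```text
clock: 4.82
position: [397.1, 339.8, -5.1]
ee_rot: [0.995, 0.099, -0.0, 0.0]
contact_force: [0.1, -0.1, -0.5]
gripper_width: -0.1
grasp_force: 0.0
```

```bash
python3 - <<'E'
from h import *
s=arm.read_state();p=s["position"];q=s["ee_rot"];print(s)
f,K,T=grab("wrist");g,K2,T2=grab("side"); print(T[:3,3])
cv2.imwrite("pics/w5.png",np.hstack([cv2.resize(f[150:384,120:392],(400,344)),cv2.resize(g[170:290,180:300],(344,344),interpolation=3)]))
E
```

```text
{'clock': 4.8167, 'joints': array([ 1.01850387e+00,  4.57339667e-01, -4.83486719e-01, -1.82847631e-04,
       -6.30825163e-01,  7.49811601e-01]), 'joint_vel': array([ 0.00058023, -0.00433114,  0.00567107,  0.00165407, -0.00933014,
       -0.00085267]), 'joint_efforts': array([ 1.15667784e-02, -3.59697747e+01,  1.20576033e+01,  2.68457316e+00,
        4.25485556e-02,  1.69027476e-04]), 'position': array([397.08391949, 339.81927834,  -5.10512406]), 'ee_rot': array([ 9.95134422e-01,  9.85256087e-02, -3.02010093e-04,  3.07482596e-04]), 'contact_force': array([ 0.14441092, -0.10369528, -0.53763412]), 'wrist_torque': array([-0.0319196 ,  0.02043355, -0.00611559]), 'grasp_force': 0.0, 'gripper_width': -0.12279828932757765}
[462.61539892 354.26907852 172.1455682 ]
```

View pics/w5.png

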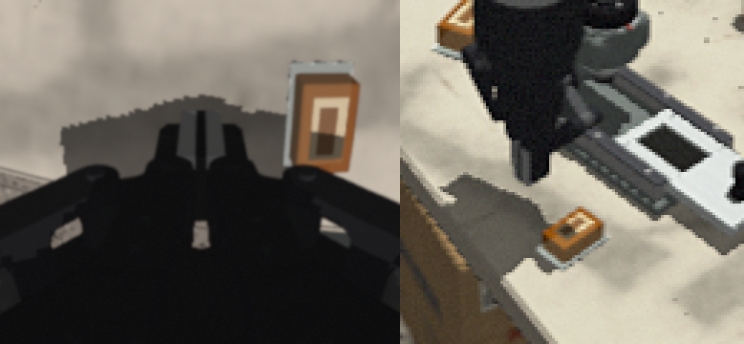

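The wrist half shows the closed fingers at (200,120) beside the block at (322,130). The side half shows the tips at (530,180) with no contact, still well above the bench. I'll lower further.

servo_tool --commands '[[[255,0,0,0.003,0,0,0],[255,0,0,0.003,0,0,0],[255,0,0,0.002,0,0,0],[255,0,0,0,0,0,0]]]'

```text
clock: 5.25
position: [397.0, 339.9, -13.3]
ee_rot: [0.995, 0.099, -0.0, 0.0]
contact_force: [-0.5, -0.8, 1.1]
gripper_width: 0.2
grasp_force: 0.0
```

servo_tool --commands '[[[255,0,0,0.002,0,0,0],[255,0,0,0.001,0,0,0],[255,0,0,0,0,0,0]]]'

```text
clock: 5.5
position: [397.1, 340.1, -16.0]
ee_rot: [0.995, 0.099, -0.0, 0.0]
contact_force: [0.1, 0.4, -0.7]
gripper_width: 0.3
grasp_force: 0.0
```

servo_tool --commands '[[[255,0,0,0.002,0,0,0],[255,0,0,0,0,0,0]]]'

```text
clock: 5.67
position: [397.2, 340.1, -17.9]
ee_rot: [0.995, 0.099, -0.0, 0.0]
contact_force: [0.6, -0.2, -0.6]
gripper_width: -0.1
grasp_force: 0.0
```

servo_tool --commands '[[[255,0,0,0.002,0,0,0],[255,0,0,0,0,0,0]]]'

```text
clock: 5.83
position: [397.1, 340.0, -20.0]
ee_rot: [0.995, 0.099, -0.0, 0.0]
contact_force: [-0.3, -0.8, 0.3]
gripper_width: 0.0
grasp_force: 0.0
```

servo_tool --commands '[[[255,0,0,0.002,0,0,0],[255,0,0,0,0,0,0]]]'

```text
clock: 6.0
position: [397.1, 340.1, -22.0]
ee_rot: [0.995, 0.099, -0.0, 0.0]
contact_force: [-0.0, -0.6, -0.3]
gripper_width: -0.1
grasp_force: 0.0
```

servo_tool --commands '[[[255,0,0,0.002,0,0,0],[255,0,0,0,0,0,0]]]'

```text
clock: 6.17
position: [397.1, 340.0, -24.0]
ee_rot: [0.995, 0.099, -0.0, 0.0]
contact_force: [0.2, -0.4, 0.4]
gripper_width: 0.1
grasp_force: 0.0
```

servo_tool --commands '[[[255,0,0,0.001,0,0,0],[255,0,0,0,0,0,0]]]'

```text
clock: 6.33
position: [397.2, 340.1, -24.9]
ee_rot: [0.995, 0.099, -0.0, 0.0]
contact_force: [0.8, -0.7, -1.4]
gripper_width: -0.0
grasp_force: 0.0
```

servo_tool --commands '[[[255,0,0,0.001,0,0,0],[255,0,0,0,0,0,0]]]'

```text
clock: 6.5
position: [397.2, 340.2, -25.8]
ee_rot: [0.995, 0.099, -0.0, 0.0]
contact_force: [0.4, 0.4, -0.8]
gripper_width: 0.1
grasp_force: 0.0
```

servo_tool --commands '[[[255,0,0,0.001,0,0,0],[255,0,0,0,0,0,0]]]'

```text
clock: 6.67
position: [397.2, 340.1, -26.8]
ee_rot: [0.995, 0.099, -0.0, 0.0]
contact_force: [0.2, 0.3, 0.1]
gripper_width: -0.1
grasp_force: 0.0
```

servo_tool --commands '[[[255,0,0,0.001,0,0,0],[255,0,0,0,0,0,0]]]'

```text
clock: 6.83
position: [397.2, 340.1, -27.8]
ee_rot: [0.995, 0.099, -0.0, 0.0]
contact_force: [0.2, -0.4, 0.3]
gripper_width: 0.1
grasp_force: 0.0
```

servo_tool --commands '[[[255,0,0,0.001,0,0,0],[255,0,0,0,0,0,0]]]'

```text
clock: 7.0
position: [397.2, 340.1, -28.8]
ee_rot: [0.995, 0.099, -0.0, 0.0]
contact_force: [0.4, -0.5, -0.1]
gripper_width: -0.1
grasp_force: 0.0
```

servo_tool --commands '[[[255,0,0,0.001,0,0,0],[255,0,0,0,0,0,0]]]'

```text
clock: 7.17
position: [397.2, 340.1, -29.8]
ee_rot: [0.995, 0.099, -0.0, 0.0]
contact_force: [0.1, 0.3, -1.2]
gripper_width: 0.1
grasp_force: 0.0
```

```bash
python3 - <<'E'
from h import *
f,K,T=grab("wrist"); np.savez("w6.npz",f=f,K=K,T=T); b=f.max(2)
g,K2,T2=grab("side"); np.savez("s6.npz",f=g,K=K2,T=T2)
s=arm.read_state(); c=s["position"]; print(c,s["contact_force"])
for y in range(180,230,3): print(y,*b[y,236:282:2])
b=g.max(2)
for y in range(226,250): print(y,*b[y,212:240])
R=np.array([[.981,.194,0],[.194,-.981,0],[0,0,-1]])
for z in(0,5,10,15):
  c[2]=z
  print(z,[proj(c+R@[sx*11,sy*8,0],K2,T2).round(1).tolist() for sx in(-1,1) for sy in(-1,1)], [proj(c+R@[11,sy*8,0],K,T,True).round(1).tolist() for sy in(-1,1)])
E
```

```text
[397.27419233 340.19616109 -29.71303263] [ 0.24058227 -0.12605433 -0.57677801]
180 195 195 195 195 195 194 192 191 190 190 191 192 193 194 194 193 193 193 192 192 190 190 192
183 195 195 194 194 194 192 190 190 189 190 191 191 191 192 192 192 192 192 190 190 189 189 191
186 192 192 192 192 191 190 189 188 187 189 190 191 191 190 191 190 189 190 188 189 188 188 189
189 189 189 189 189 188 187 186 184 185 186 186 187 188 187 187 187 188 187 188 187 187 187 187
192 185 185 185 185 185 183 182 181 181 182 182 183 183 181 181 182 181 181 180 182 182 183 182
195 180 181 181 180 180 179 178 177 177 176 177 177 177 177 176 175 176 176 176 177 175 176 175
198 175 176 176 175 174 174 173 172 171 170 170 169 170 170 170 169 170 170 170 170 170 169 169
201 169 169 170 170 169 168 167 166 165 163 163 162 164 165 165 165 165 165 164 165 165 165 164
204 163 163 164 163 163 163 163 163 163 161 160 160 160 161 160 161 161 162 161 160 160 160 160
207 159 158 159 159 158 159 159 160 160 161 161 161 160 160 161 160 160 159 158 157 157 156 156
210 155 155 156 156 157 156 158 159 160 161 160 161 160 161 1
[... 2592 characters left out ...]
 155 155 165 148 122
247 97 92 92 90 91 90 91 93 87 87 86 85 82 76 74 74 72 71 69 66 80 88 139 164 161 153 120 84
248 94 93 92 94 94 94 95 90 90 91 87 86 84 77 76 73 71 71 71 72 69 122 154 149 123 100 73 62
249 92 98 92 93 96 91 90 92 92 90 88 84 86 83 79 75 75 72 70 90 132 154 146 114 89 70 64 60
0 [[219.5, 241.9], [224.5, 245.7], [227.1, 237.2], [232.1, 240.9]] [[243.0, 217.3], [273.2, 217.3]]
5 [[219.5, 240.2], [224.4, 244.0], [227.1, 235.5], [232.0, 239.2]] [[242.6, 220.7], [273.7, 220.7]]
10 [[219.4, 238.5], [224.4, 242.3], [227.1, 233.8], [232.0, 237.5]] [[242.2, 224.4], [274.3, 224.4]]
15 [[219.4, 236.8], [224.4, 240.5], [227.0, 232.0], [232.0, 235.7]] [[241.7, 228.3], [274.9, 228.3]]
```

servo_tool --commands '[[[255,0,0,0.002,0,0,0],[255,0,0,0,0,0,0]]]'

```text
clock: 7.43
position: [397.1, 340.0, -32.0]
ee_rot: [0.995, 0.099, -0.0, 0.0]
contact_force: [0.4, -0.1, 0.6]
gripper_width: -0.0
grasp_force: 0.0
```

servo_tool --commands '[[[255,0,0,0.001,0,0,0],[255,0,0,0,0,0,0]]]'

```text
clock: 7.6
position: [397.2, 340.1, -32.9]
ee_rot: [0.995, 0.099, -0.0, 0.0]
contact_force: [-0.1, -0.2, 0.7]
gripper_width: -0.3
grasp_force: 0.0
```

servo_tool --commands '[[[255,0,0,0.001,0,0,0],[255,0,0,0,0,0,0]]]'

```text
clock: 7.77
position: [397.2, 340.2, -33.8]
ee_rot: [0.995, 0.099, -0.0, 0.0]
contact_force: [0.3, 0.3, -0.5]
gripper_width: 0.2
grasp_force: 0.0
```

servo_tool --commands '[[[255,0,0,0.001,0,0,0],[255,0,0,0,0,0,0]]]'

```text
clock: 7.93
position: [397.3, 340.2, -33.9]
ee_rot: [0.995, 0.099, 0.0, 0.0]
contact_force: [-1.8, -0.9, 5.8]
gripper_width: 0.2
grasp_force: 3.1
```

servo_tool --commands '[[[255,0,0,0.001,0,0,0],[255,0,0,0,0,0,0]]]'

```text
clock: 8.1
position: [397.3, 340.3, -33.9]
ee_rot: [0.995, 0.099, 0.0, 0.0]
contact_force: [-3.0, -2.4, 13.1]
gripper_width: 0.3
grasp_force: 6.7
```

Contact came at a reported z of -33.9, so the real shut fingertips stand 34 mm behind the reported TCP. From here I aim for a TCP z of (wanted tip height) - 34. Now the grasp again.

servo_tool --commands '[[[255,0,0,-0.02,0,0,0],[255,0,0,-0.036,0,0,0],[0,0,0.025,0,0,0,0],[0,0,0.025,0,0,0,0],[0,0,0,0,0,0,0],[0,0,0,0,0,0,0],[0,0,0,0,0,0,0],[0,0,0,0,0,0,0],[0,0,0,0,0,0,0],[0,0,0,0,0,0,0]]]'

```text
clock: 8.93
position: [407.0, 291.8, 20.1]
ee_rot: [0.995, 0.099, -0.0, 0.0]
contact_force: [-0.9, 0.3, -0.3]
gripper_width: 85.7
grasp_force: 0.0
```

servo_tool --commands '[[[0,0,0,0.015,0,0,0],[0,0,0,0.015,0,0,0],[0,0,0,0.012,0,0,0],[0,0,0,0.006,0,0,0],[0,0,0,0,0,0,0],[255,0,0,0,0,0,0],[255,0,0,0,0,0,0],[255,0,0,0,0,0,0],[255,0,0,0,0,0,0],[255,0,0,0,0,0,0]]]'

```text
clock: 9.77
position: [407.3, 291.4, -27.2]
ee_rot: [0.995, 0.099, 0.0, -0.0]
contact_force: [1.3, -1.4, 1.5]
gripper_width: 25.7
grasp_force: 1.6
```

servo_tool --commands '[[[255,0,0,0,0,0,0],[255,0,0,0,0,0,0],[255,0,0,0,0,0,0]]]'

```text
clock: 10.02
position: [407.5, 291.6, -26.9]
ee_rot: [0.995, 0.099, 0.001, -0.0]
contact_force: [-0.7, -0.5, 6.1]
gripper_width: 22.2
grasp_force: 59.7
```

The section is gripped. I'll lift it and turn it to the press axis.

servo_tool --commands '[[[255,0,0,-0.005,0,0,0],[255,0,0,-0.015,0,0,0],[255,0,0,-0.025,0,0,0],[255,0,0,-0.025,0,0,0],[255,0,0,-0.018,0,0,0],[255,0,0,0,0,0,7],[255,0,0,0,0,0,7],[255,0,0,0,0,0,7],[255,0,0,0,0,0,7],[255,0,0,0,0,0,7]]]'

```text
clock: 10.85
position: [406.8, 290.8, 60.3]
ee_rot: [0.978, -0.208, -0.0, 0.0]
contact_force: [0.5, -0.5, -0.3]
gripper_width: 22.7
grasp_force: 59.0
```

servo_tool --commands '[[[255,0,0,0,0,0,7],[255,0,0,0,0,0,7],[255,0,0,0,0,0,7],[255,0,0,0,0,0,7],[255,0,0,0,0,0,7],[255,0,0,0,0,0,7],[255,0,0,0,0,0,7],[255,0,0,0,0,0,7],[255,0,0,0,0,0,0.7],[255,0,0,0,0,0,0]]]'

```text
clock: 11.68
position: [406.9, 290.9, 60.2]
ee_rot: [0.765, -0.644, -0.0, 0.0]
contact_force: [0.9, 0.0, -0.5]
gripper_width: 22.3
grasp_force: 59.0
```

```bash
cat >> h.py <<'E'
def st():
    s=arm.read_state();p=s["position"];q=s["ee_rot"];hd=2*np.degrees(np.arctan2(q[1],q[0]))
    print("t",s["clock"],"p",p.round(1),"hd",round((hd+180)%360-180,2),"q",q.round(4),"F",s["contact_force"].round(1),"M",s["wrist_torque"].round(3),"w",round(s["gripper_width"],1),"g",round(s["grasp_force"],1),"j",s["joints"].round(2)); return p,np.radians(hd)
def tool(dx,dy,hd):
    c,s=np.cos(hd),np.sin(hd); return dx*c+dy*s, dx*s-dy*c
E
python3 - <<'E'
from h import *
p,h=st()
f,K,T=grab("wrist"); np.savez("w7.npz",f=f,K=K,T=T)
hsv=cv2.cvtColor(f,cv2.COLOR_BGR2HSV)
m=cv2.inRange(hsv,(5,90,40),(22,255,255)); m=cv2.morphologyEx(m,cv2.MORPH_CLOSE,np.ones((9,9)))
for zz in(105,):
  for r in rect(m,zz,K,T,True,100): print("amber",r)
# stage now
g=f.max(2)
cs,_=cv2.findContours(cv2.inRange(g,0,45),cv2.RETR_EXTERNAL,cv2.CHAIN_APPROX_NONE)
for c in cs:
  if 150<cv2.contourArea(c)<20000: print(cv2.boundingRect(c),cv2.contourArea(c))
print("expected recess px",proj([509.3,316.5,26],K,T,True))
cv2.imwrite("pics/w7.png",f)
E
```

```text
t 11.6833 p [406.9 290.9  60.2] hd -80.24 q [ 7.647e-01 -6.444e-01 -1.000e-04  2.000e-04] F [ 0.9  0.  -0.5] M [0.009 0.003 0.022] w 22.3 g 59.0 j [ 0.95  0.33 -0.48 -0.   -0.77 -0.78]
amber (array([  6., 266.]), array([575.5, 347. ]), 14.9, 14.0, 74.1)
amber (array([256., 252.]), array([405.8, 294.7]), 43.5, 24.5, -80.1)
(108, 180, 38, 57) 1636.0
(94, 112, 33, 22) 527.5
(368, 0, 144, 134) 8114.0
(98, 0, 60, 20) 411.5
expected recess px [125.12639911 208.85867969]
```

View pics/w7.png

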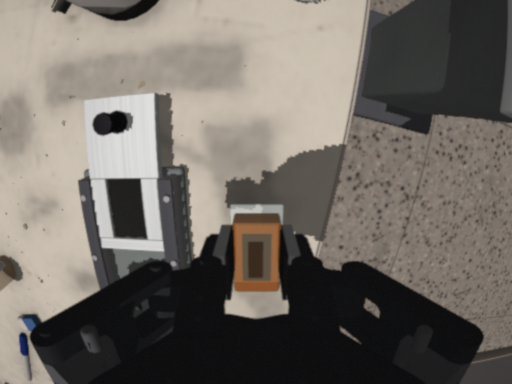

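The wrist view shows the section upright in the grip, block top at (256,252), with the recess at (126,208) and the post at (110,122).

```bash
python3 - <<'E'
from h import *
d=np.load("w7.npz");f,K,T=d["f"],d["K"],d["T"]
roi=np.zeros(f.shape[:2],np.uint8);roi[170:245,100:152]=255
m=cv2.inRange(f.max(2),0,110)&roi
m=cv2.morphologyEx(m,cv2.MORPH_OPEN,np.ones((7,7)))
for z in(22,24,26):
  for r in rect(m,z,K,T,True,500): print(z,r)
hsv=cv2.cvtColor(f,cv2.COLOR_BGR2HSV)
m=cv2.inRange(hsv,(5,90,40),(22,255,255)); roi[:]=0; roi[180:310,225:290]=255; m=cv2.morphologyEx(m&roi,cv2.MORPH_CLOSE,np.ones((9,9)))
for z in(102,106):
  for r in rect(m,z,K,T,True,500): print(z,r)
E
```

```text
22 (array([126., 208.]), array([510.7, 318.6]), 51.4, 31.8, -80.7)
24 (array([126., 208.]), array([509.8, 317.7]), 50.9, 31.6, -80.7)
26 (array([126., 208.]), array([508.9, 316.9]), 50.4, 31.3, -80.7)
102 (array([256., 252.]), array([405.5, 296.3]), 44.5, 25.1, -80.1)
106 (array([256., 252.]), array([405.8, 294.2]), 43.2, 24.3, -80.1)
```

servo_tool --commands '[[[255,-0.001,-0.0263,0,0,0,0],[255,-0.001,-0.0263,0,0,0,0],[255,-0.001,-0.0263,0,0,0,0],[255,-0.001,-0.0264,0,0,0,0.3],[255,0,0,0.01,0,0,0],[255,0,0,0.02,0,0,0],[255,0,0,0.015,0,0,0],[255,0,0,0,0,0,0],[255,0,0,0,0,0,0]]]'

```text
clock: 12.48
position: [509.6, 312.1, 14.5]
ee_rot: [0.763, -0.647, -0.0, 0.001]
contact_force: [0.2, -0.3, -0.7]
gripper_width: 22.0
grasp_force: 59.1
```

```bash
python3 - <<'E'
from h import *
p,h=st()
f,K,T=grab("wrist"); np.savez("w8.npz",f=f,K=K,T=T)
hsv=cv2.cvtColor(f,cv2.COLOR_BGR2HSV)
m=cv2.inRange(hsv,(5,90,40),(22,255,255)); roi=np.zeros_like(m); roi[150:320,215:300]=255; m=cv2.morphologyEx(m&roi,cv2.MORPH_CLOSE,np.ones((9,9)))
print(rect(m,61,K,T,True,500))
for z,L,W,c in((26,51.6,31.6,(509.3,317.)),):
  u=np.array([.165,-.986]);v=np.array([-.986,-.165])
  print([proj([*(np.array(c)+a*u*L/2+b*v*W/2),z],K,T,True).round(1).tolist() for a in(1,-1) for b in(1,-1)])
b=f.max(2)
for y in range(140,300,4): print(y,*b[y,208:308:3])
E
```

```text
t 12.4833 p [509.6 312.1  14.5] hd -80.59 q [ 0.7627 -0.6467 -0.      0.0013] F [ 0.2 -0.3 -0.7] M [-0.006 -0.069 -0.002] w 22.0 g 59.1 j [ 0.82  0.53 -0.28  0.   -0.77 -0.66]
[(array([256., 252.]), array([508.8, 315.4]), 43.5, 23.9, -80.7)]
[[281.8, 189.2], [227.3, 189.3], [279.6, 267.0], [230.3, 267.1]]
140 196 197 201 195 197 201 199 198 197 198 200 196 196 199 200 202 200 193 191 200 193 199 197 194 194 199 199 197 193 192 196 198 198 198
144 196 196 201 196 197 201 198 197 197 199 200 197 196 199 199 202 200 193 191 199 194 200 197 193 194 199 198 198 192 193 195 199 198 197
148 196 196 201 196 197 201 198 198 197 198 200 196 196 198 199 202 199 193 191 199 193 200 197 195 194 199 198 198 193 193 195 199 199 196
152 195 196 202 195 196 201 198 196 196 197 200 197 195 199 200 202 199 193 191 199 194 200 197 194 194 199 198 198 193 193 194 199 197 196
156 196 195 201 195 196 201 198 196 197 197 200 198 195 199 200 202 199 193 191 198 193 199 197 194 194 199 198 198 193 193 194 200 198 195
160 196 194 201 196 195 201 198 195 197 197 200 197 196 198 200 203 199 192 190 199 193 199 1
[... 3358 characters left out ...]
13 12 13
276 12 14 12 12 14 13 13 14 22 127 136 133 84 79 54 53 54 54 64 84 84 127 136 129 28 13 15 13 15 16 13 12 13 12
280 12 16 13 13 14 13 13 15 46 131 136 135 102 101 100 100 100 100 100 101 101 129 136 128 53 12 15 12 15 11 13 13 16 12
284 11 15 13 14 13 13 15 13 50 115 121 122 122 122 121 121 122 121 122 122 122 122 122 110 55 12 14 12 13 12 13 14 13 14
288 15 14 13 15 14 14 14 13 70 114 120 121 122 122 121 122 122 122 121 121 119 118 118 108 55 11 14 11 15 14 14 12 12 15
292 15 14 13 13 14 14 12 13 89 104 101 101 99 89 97 100 83 58 52 52 50 50 49 46 42 12 16 12 15 10 13 13 13 12
296 15 12 13 12 14 11 45 17 98 103 90 60 47 46 46 45 46 46 46 45 45 44 45 44 43 15 43 12 14 11 13 12 13 15
```

```bash
python3 - <<'E'
from h import *
d=np.load("w8.npz");f,K,T=d["f"],d["K"],d["T"];b=f.max(2)
print("col250",[(y,int(b[y,245])) for y in range(185,212)])
print("row196",[(x,int(b[196,x])) for x in range(225,234)],[(x,int(b[196,x])) for x in range(278,288)])
print("row210",[(x,int(b[210,x])) for x in range(226,236)],[(x,int(b[210,x])) for x in range(276,290)])
h=np.radians(-80.59);
def tf(uv,z):
    q=onz(uv,z,K,T,True)-[509.6,312.1,0]; return np.round(tool(q[0],q[1],h),1)
print("recess edge mid",tf((255.3,190.3),26),"L",tf((229,196),26),"R",tf((282.3,196),26))
for z in(42,44): print(z,"slide front",tf((255,203),z),tf((255,206),z),"L",tf((230.5,210),z),"R",tf((284,210),z))
print("block top",tf((256,223),61), tf((256,291),61))
E
```

```text
col250 [(185, 194), (186, 194), (187, 194), (188, 181), (189, 130), (190, 68), (191, 34), (192, 27), (193, 28), (194, 27), (195, 17), (196, 13), (197, 12), (198, 12), (199, 14), (200, 13), (201, 14), (202, 12), (203, 37), (204, 78), (205, 112), (206, 122), (207, 124), (208, 124), (209, 123), (210, 124), (211, 123)]
row196 [(225, 192), (226, 189), (227, 175), (228, 136), (229, 76), (230, 36), (231, 28), (232, 30), (233, 29)] [(278, 14), (279, 12), (280, 10), (281, 23), (282, 48), (283, 68), (284, 78), (285, 81), (286, 82), (287, 83)]
row210 [(226, 82), (227, 80), (228, 75), (229, 70), (230, 88), (231, 120), (232, 129), (233, 130), (234, 128), (235, 125)] [(276, 122), (277, 122), (278, 123), (279, 123), (280, 123), (281, 124), (282, 119), (283, 103), (284, 86), (285, 83), (286, 83), (287, 83), (288, 84), (289, 84)]
recess edge mid [20.3 -0.1] L [ 16.8 -15.5] R [16.8 15.6]
42 slide front [17.7 -0.3] [16.  -0.3] L [ 13.8 -13.4] R [13.7 15.2]
44 slide front [18.3 -0.3] [16.7 -0.3] L [ 14.5 -13.2] R [14.4 15. ]
block top [13.9  0.2] [-25.    0.2]
```

The section sits within 0.5 mm of the recess centre. I'll lower it.

servo_tool --commands '[[[255,0.0003,-0.0004,0.005,0,0,0],[255,0,0,0.006,0,0,0],[255,0,0,0.005,0,0,0],[255,0,0,0.002,0,0,0],[255,0,0,0,0,0,0]]]'

```text
clock: 12.95
position: [510.3, 312.2, -3.3]
ee_rot: [0.762, -0.647, -0.0, 0.001]
contact_force: [-0.5, -0.9, -0.8]
gripper_width: 22.6
grasp_force: 59.1
```

servo_tool --commands '[[[255,0,0,0.001,0,0,0],[255,0,0,0,0,0,0]]]'

```text
clock: 13.12
position: [510.7, 312.5, -3.7]
ee_rot: [0.762, -0.647, 0.0, 0.0]
contact_force: [0.1, 0.1, -0.3]
gripper_width: 22.6
grasp_force: 59.1
```

servo_tool --commands '[[[255,0,0,0.001,0,0,0],[255,0,0,0,0,0,0]]]'

```text
clock: 13.28
position: [510.7, 312.5, -4.7]
ee_rot: [0.762, -0.647, -0.0, -0.0]
contact_force: [-1.0, -0.5, -0.9]
gripper_width: 22.2
grasp_force: 59.1
```

servo_tool --commands '[[[255,0,0,0.0007,0,0,0],[255,0,0,0,0,0,0]]]'

```text
clock: 13.45
position: [510.8, 312.6, -4.9]
ee_rot: [0.762, -0.647, 0.0, -0.0]
contact_force: [-1.0, -0.8, 2.6]
gripper_width: 22.2
grasp_force: 59.5
```

servo_tool --commands '[[[255,0,0,0.0007,0,0,0],[255,0,0,0,0,0,0]]]'

```text
clock: 13.62
position: [510.8, 312.6, -4.9]
ee_rot: [0.762, -0.647, 0.0, -0.0]
contact_force: [-1.9, -0.4, 6.8]
gripper_width: 22.4
grasp_force: 60.0
```

Contact came at z -4.9, which puts the slide bottom at 22.0, the recess floor. I'll release with a partial opening, rise and check.

servo_tool --commands '[[[150,0,0,-0.0014,0,0,0],[150,0,0,0,0,0,0],[150,0,0,0,0,0,0],[150,0,0,0,0,0,0],[150,0,0,-0.003,0,0,0],[150,0,0,-0.012,0,0,0],[150,0,0,-0.02,0,0,0],[150,0,0,-0.025,0,0,0],[150,0,0,-0.02,0,0,0],[150,0,0,0,0,0,0]]]'

```text
clock: 14.45
position: [513.3, 314.6, 80.2]
ee_rot: [0.763, -0.647, 0.001, -0.005]
contact_force: [0.2, 0.3, 0.5]
gripper_width: 35.0
grasp_force: 0.0
```

```bash
python3 - <<'E'
from h import *
p,h=st()
f,K,T=grab("wrist"); np.savez("w9.npz",f=f,K=K,T=T)
hsv=cv2.cvtColor(f,cv2.COLOR_BGR2HSV)
m=cv2.inRange(hsv,(5,90,40),(22,255,255)); roi=np.zeros_like(m); roi[100:300,180:330]=255; m=cv2.morphologyEx(m&roi,cv2.MORPH_CLOSE,np.ones((9,9)))
R=rect(m,40,K,T,True,300); print(R)
b=f.max(2)
u=np.array([.163,-.987]);v=np.array([-.987,-.163]);c=np.array([509.5,317.2])
print([proj([*(c+a*u*25.8+e*v*15.8),26],K,T,True).round(1).tolist() for a in(1,-1) for e in(1,-1)])
for y in range(150,262,4): print(y,*b[y,205:305:3])
E
```

```text
t 14.45 p [513.3 314.6  80.2] hd -80.6 q [ 0.7626 -0.6468  0.0009 -0.0046] F [0.2 0.3 0.5] M [ 0.041 -0.075  0.038] w 35.0 g 0.0 j [ 0.82  0.45 -0.21  0.   -0.9  -0.66]
[(array([260., 201.]), array([509.5, 317.3]), 40.4, 22.9, -80.5)]
[[280.5, 165.0], [240.6, 165.0], [279.1, 225.6], [241.5, 225.5]]
150 185 185 185 184 185 185 195 199 195 202 197 202 197 199 199 201 198 200 204 201 192 200 195 200 196 198 200 199 194 195 201 197 115 77
154 185 182 174 152 114 96 184 198 194 201 196 202 197 198 199 201 198 200 203 200 192 200 195 199 197 196 200 199 194 190 190 142 81 69
158 178 95 94 95 95 96 182 198 193 202 196 202 196 198 199 200 198 199 203 200 192 199 195 200 197 197 199 194 156 93 87 85 56 44
162 177 101 107 95 91 81 175 197 192 201 196 202 196 197 198 201 198 199 202 199 191 198 193 198 196 196 172 93 84 84 86 85 56 49
166 177 89 59 61 57 56 92 192 190 188 189 191 145 59 57 57 56 56 57 57 45 45 44 44 44 50 85 84 82 81 82 81 38 34
170 179 85 74 72 72 73 110 200 197 195 194 195 146 122 124 124 124 124 123 123 122 122 122 122 103 32 82 84 83 83 83 78 31 29
174 183 94 73 72 71 74 67
[... 1859 characters left out ...]
 48 55 54
238 54 55 54 34 11 11 61 47 48 96 109 108 108 107 108 108 108 105 105 103 104 104 104 105 106 105 106 106 97 12 12 25 55 55
242 55 54 53 17 10 11 51 46 46 77 105 106 106 106 105 104 105 105 105 104 104 104 103 104 105 105 105 105 83 12 11 14 52 55
246 54 55 42 12 10 10 48 49 45 64 105 106 105 105 104 106 105 105 105 107 101 91 55 47 55 59 73 45 41 11 12 11 36 55
250 54 53 20 9 8 10 40 55 45 88 107 106 105 105 105 100 64 65 77 55 47 45 45 45 45 46 46 47 31 12 12 12 16 54
254 54 49 9 11 12 9 38 58 45 61 106 106 106 105 72 45 46 45 46 46 45 45 45 45 45 45 47 46 30 12 10 10 11 45
258 64 47 15 12 11 9 38 60 45 60 106 106 105 103 56 46 44 46 46 46 45 46 46 46 47 46 46 46 30 12 11 9 16 41
```

The block top is at (509.5,317.3), matching the recess centre, and its apparent size at z=40 shows it seated. Next I check clearance around the mouth end (microscope) before pushing.

```bash
python3 - <<'E'
from h import *
p,h=st()
d=np.load("top0.npz");K,T=d["K"],d["T"]
for uv,z in(((327,165),30),((335,125),30),((345,185),150),((345,185),250)): print(uv,z,onz(uv,z,K,T).round())
d=np.load("w2.npz");K,T=d["K"],d["T"]
for uv in((381,90),(397,45),(415,10)): print(uv,onz(uv,50,K,T,True).round())
d=np.load("w7.npz");f,K,T=d["f"],d["K"],d["T"]
# post top from w7
print("post top",onz((103,123),52,K,T,True).round(1),"tool rel to post", tool(520.8-p[0],248.1-p[1],h), tool(525.2-p[0],221.5-p[1],h))
E
```

```text
t 14.5 p [512.  313.8  78. ] hd -80.65 q [ 7.624e-01 -6.471e-01  3.000e-04 -2.800e-03] F [-0.9  0.5 -0.1] M [0.012 0.029 0.055] w 34.8 g 0.0 j [ 0.82  0.45 -0.22  0.   -0.9  -0.66]
(327, 165) 30 [534. 157.  30.]
(335, 125) 30 [658. 133.  30.]
(345, 185) 150 [462. 127. 150.]
(345, 185) 250 [452. 147. 250.]
(381, 90) [522. 173.  50.]
(397, 45) [588. 165.  50.]
(415, 10) [650. 149.  50.]
post top [519.4 247.2  52. ] tool rel to post (np.float64(66.24192363563012), np.float64(2.034842742211035)) (np.float64(93.20337027466338), np.float64(2.0149648509225617))
```

The microscope edge is near (525,165), so I'll push with tool y along the press axis and the camera on the far side. Now: turn -90, shut the fingers.

servo_tool --commands '[[[255,0,0,0,0,0,-6.9],[255,0,0,0,0,0,-6.9],[255,0,0,0,0,0,-6.9],[255,0,0,0,0,0,-6.9],[255,0,0,0,0,0,-6.9],[255,0,0,0,0,0,-6.9],[255,0,0,0,0,0,-6.9],[255,0,0,0,0,0,-6.9],[255,0,0,0,0,0,-6.9],[255,0,0,0,0,0,-6.9]]]'

```text
clock: 15.33
position: [510.0, 311.9, 74.0]
ee_rot: [0.995, -0.099, -0.001, 0.001]
contact_force: [-0.5, -0.7, 1.0]
gripper_width: -0.2
grasp_force: 0.0
```

servo_tool --commands '[[[255,0,0,0,0,0,-6.9],[255,0,0,0,0,0,-6.9],[255,0,0,0,0,0,-6.9],[255,0,0,0,0,0,0],[255,0,0,0,0,0,0]]]'

```text
clock: 15.75
position: [510.2, 312.1, 74.4]
ee_rot: [0.997, 0.077, -0.001, 0.001]
contact_force: [0.2, 0.2, 0.7]
gripper_width: -0.1
grasp_force: 0.0
```

```bash
python3 - <<'E'
from h import *
p,h=st()
u=np.array([.163,-.987]); R=np.array([509.4,317.2])
for s in(98.,): q=R+s*u; print(q,tool(q[0]-p[0],q[1]-p[1],h))
f,K,T=grab("wrist"); np.savez("w10.npz",f=f,K=K,T=T); b=f.max(2)
# post top: dark blob in the bright stage
e=proj([520.8,248.1,52],K,T,True); print("exp post",e)
x,y=e.astype(int)
if 0<x<512 and 0<y<384:
  roi=np.zeros_like(b);roi[max(y-25,0):y+25,max(x-25,0):x+25]=255
  for c in cv2.findContours(cv2.inRange(b,0,50)&roi,0,1)[0]:
    if cv2.contourArea(c)>40: print(cv2.boundingRect(c),cv2.minEnclosingCircle(c))
hsv=cv2.cvtColor(f,cv2.COLOR_BGR2HSV)
m=cv2.morphologyEx(cv2.inRange(hsv,(5,90,40),(22,255,255)),cv2.MORPH_CLOSE,np.ones((9,9)))
for r in rect(m,40,K,T,True,300): print(r)
E
```

```text
t 15.75 p [510.2 312.1  74.4] hd 8.85 q [ 9.97e-01  7.71e-02 -7.00e-04  5.00e-04] F [0.2 0.2 0.7] M [-0.023  0.007 -0.006] w -0.1 g 0.0 j [ 0.82  0.45 -0.22 -0.   -0.9   0.91]
[525.374 220.474] (np.float64(0.887812046810005), np.float64(92.87564281789622))
exp post [346.30499188 204.2447655 ]
(329, 187, 27, 27) ((341.7926940917969, 199.7926788330078), 14.709907531738281)
(array([248., 199.]), array([510.6, 319. ]), 40.2, 25.9, -81.1)
(array([ 17., 198.]), array([471.8, 536.8]), 54.7, 53.5, -64.4)
```

servo_tool --commands '[[[255,0.0009,0.023,0,0,0,-0.6],[255,0,0.023,0,0,0,0],[255,0,0.023,0,0,0,0],[255,0,0.0239,0,0,0,0],[255,0,0,0.02,0,0,0],[255,0,0,0.02,0,0,0],[255,0,0,0.02,0,0,0],[255,0,0,0.01,0,0,0],[255,0,0,0.006,0,0,0],[255,0,0,0,0,0,0]]]'

```text
clock: 16.63
position: [526.2, 220.6, -1.9]
ee_rot: [0.997, 0.084, -0.001, 0.001]
contact_force: [0.1, 0.6, 0.8]
gripper_width: -0.0
grasp_force: 0.0
```

```bash
python3 - <<'E'
from h import *
p,h=st()
f,K,T=grab("wrist"); np.savez("w11.npz",f=f,K=K,T=T); b=f.max(2)
print("post top exp",proj([520.8,248.1,52],K,T,True))
for y in range(150,300,6): print(y,*b[y,170:300:4])
E
```

```text
t 16.6333 p [526.2 220.6  -1.9] hd 9.58 q [ 9.965e-01  8.350e-02 -1.100e-03  7.000e-04] F [0.1 0.6 0.8] M [ 0.023  0.035 -0.022] w -0.0 g 0.0 j [ 0.68  0.51 -0.36 -0.   -0.7   1.06]
post top exp [199.59004531 258.37564311]
150 180 181 180 180 182 181 180 179 178 177 174 173 174 175 173 172 172 168 161 153 144 143 144 141 140 140 140 143 147 150 150 149 146
156 179 179 181 180 180 180 180 180 178 177 174 172 172 172 170 170 169 167 165 155 147 145 144 142 142 145 144 144 149 153 153 151 147
162 180 182 181 182 181 180 178 179 178 175 174 173 172 169 167 163 158 160 159 151 146 145 145 145 144 144 145 146 147 149 152 150 147
168 180 182 181 182 180 179 178 179 177 174 174 173 169 164 158 152 149 150 149 143 142 144 144 144 145 144 142 144 145 146 146 144 143
174 181 181 180 180 179 179 177 177 176 174 173 171 167 162 154 146 143 147 145 144 143 143 142 142 143 143 142 143 145 147 147 145 145
180 101 97 96 86 98 99 98 98 91 100 100 100 100 92 100 100 101 102 98 152 144 141 139 141 142 144 143 144 145 145 144 141 141
186 181 182 181 182 182 182 182 181 181 180 181 181 182 181 181 181 182
[... 1394 characters left out ...]
0 78 9 10 10 12 10 7 6 9 76 65 10 14 12 11 13 27 61 16 14 61 27 13 10 15 14 12 51 63 63
264 80 56 22 17 18 15 14 10 9 7 8 22 63 14 13 13 14 14 12 14 17 15 13 25 13 12 14 15 15 13 12 42 64
270 16 14 23 33 30 15 15 13 7 11 12 17 13 11 11 14 13 14 14 9 13 14 15 11 13 13 15 11 13 13 12 12 12
276 17 16 18 13 14 13 14 14 14 12 12 12 14 11 14 13 11 13 13 12 14 14 15 15 13 11 12 13 13 11 12 13 13
282 18 17 15 12 14 15 15 15 12 10 12 11 11 13 11 14 15 14 13 13 11 13 14 13 11 12 14 12 13 12 11 12 13
288 22 24 16 15 15 14 12 12 12 12 10 13 12 14 14 14 12 14 10 14 12 12 14 13 11 13 14 11 12 10 12 14 10
294 19 12 15 14 15 14 16 13 13 13 12 14 14 11 10 13 13 14 12 12 14 13 16 15 12 12 11 14 13 14 13 14 15
```

The tool is placed on the mouth side of the post. I'll push home.

servo_tool --commands '[[[255,0,-0.002,0,0,0,0],[255,0,-0.003,0,0,0,0],[255,0,-0.004,0,0,0,0],[255,0,-0.006,0,0,0,0],[255,0,-0.007,0,0,0,0],[255,0,-0.007,0,0,0,0],[255,0,-0.007,0,0,0,0],[255,0,-0.007,0,0,0,0],[255,0,-0.007,0,0,0,0]]]'

```text
clock: 17.43
position: [518.4, 271.2, -0.6]
ee_rot: [0.996, 0.084, 0.0, -0.0]
contact_force: [1.1, -1.5, 0.9]
gripper_width: 0.0
grasp_force: 1.4
```

servo_tool --commands '[[[255,0,-0.007,0,0,0,0],[255,0,-0.006,0,0,0,0],[255,0,-0.005,0,0,0,0],[255,0,-0.003,0,0,0,0],[255,0,0,0,0,0,0]]]'

```text
clock: 17.85
position: [514.6, 291.9, -1.0]
ee_rot: [0.996, 0.084, -0.0, -0.0]
contact_force: [0.2, -0.1, -0.5]
gripper_width: -0.2
grasp_force: 0.0
```

servo_tool --commands '[[[255,0,-0.002,0,0,0,0],[255,0,-0.002,0,0,0,0],[255,0,0,0,0,0,0]]]'

```text
clock: 18.1
position: [513.9, 294.9, -1.0]
ee_rot: [0.996, 0.084, -0.0, 0.0]
contact_force: [0.6, -1.3, 0.2]
gripper_width: 0.2
grasp_force: 0.4
```

servo_tool --commands '[[[255,0,-0.002,0,0,0,0],[255,0,-0.001,0,0,0,0],[255,0,0,0,0,0,0]]]'

```text
clock: 18.35
position: [513.4, 297.7, -1.0]
ee_rot: [0.996, 0.084, -0.0, 0.0]
contact_force: [0.3, -1.2, -0.7]
gripper_width: -0.7
grasp_force: 0.8
```

servo_tool --commands '[[[255,0,-0.0015,0,0,0,0],[255,0,0,0,0,0,0]]]'

```text
clock: 18.52
position: [513.2, 299.3, -0.9]
ee_rot: [0.996, 0.084, -0.0, 0.0]
contact_force: [0.5, -1.8, -0.1]
gripper_width: -0.1
grasp_force: 0.8
```

servo_tool --commands '[[[255,0,-0.001,0,0,0,0],[255,0,0,0,0,0,0]]]'

```text
clock: 18.68
position: [513.1, 300.3, -0.9]
ee_rot: [0.996, 0.084, -0.0, 0.0]
contact_force: [-0.3, -1.7, -1.2]
gripper_width: -0.2
grasp_force: 0.8
```

servo_tool --commands '[[[255,0,-0.001,0,0,0,0],[255,0,0,0,0,0,0]]]'

```text
clock: 18.85
position: [512.9, 301.3, -0.9]
ee_rot: [0.996, 0.084, -0.0, 0.0]
contact_force: [0.1, -2.2, -1.5]
gripper_width: 0.0
grasp_force: 0.9
```

servo_tool --commands '[[[255,0,-0.001,0,0,0,0],[255,0,0,0,0,0,0]]]'

```text
clock: 19.02
position: [512.8, 302.4, -0.8]
ee_rot: [0.996, 0.084, -0.0, 0.0]
contact_force: [0.0, -1.5, -1.2]
gripper_width: -0.3
grasp_force: 0.9
```

servo_tool --commands '[[[255,0,-0.001,0,0,0,0],[255,0,0,0,0,0,0]]]'

```text
clock: 19.18
position: [512.8, 303.4, -0.7]
ee_rot: [0.996, 0.084, -0.0, 0.0]
contact_force: [-0.9, -1.9, -1.7]
gripper_width: -0.0
grasp_force: 0.9
```

servo_tool --commands '[[[255,0,-0.001,0,0,0,0],[255,0,0,0,0,0,0]]]'

```text
clock: 19.35
position: [512.6, 304.2, -0.7]
ee_rot: [0.996, 0.084, -0.0, 0.0]
contact_force: [-0.8, -2.0, -1.4]
gripper_width: 0.1
grasp_force: 1.2
```

servo_tool --commands '[[[255,0,-0.001,0,0,0,0],[255,0,0,0,0,0,0]]]'

```text
clock: 19.52
position: [512.5, 304.3, -0.8]
ee_rot: [0.996, 0.084, -0.0, 0.001]
contact_force: [0.3, -5.3, -0.8]
gripper_width: -0.1
grasp_force: 2.6
```

servo_tool --commands '[[[255,0,-0.001,0,0,0,0],[255,0,0,0,0,0,0]]]'

```text
clock: 19.68
position: [512.4, 304.4, -0.8]
ee_rot: [0.996, 0.084, -0.001, 0.002]
contact_force: [1.8, -7.6, 0.1]
gripper_width: -0.2
grasp_force: 3.9
```

servo_tool --commands '[[[255,0,-0.001,0,0,0,0],[255,0,0,0,0,0,0],[255,0,0,0,0,0,0]]]'

```text
clock: 19.93
position: [512.3, 304.4, -0.8]
ee_rot: [0.996, 0.084, -0.001, 0.002]
contact_force: [3.8, -9.5, -0.0]
gripper_width: -0.0
grasp_force: 5.1
```

The stage is against its stop. I'll back off, rise and go over the knob.

servo_tool --commands '[[[255,0,0.006,0,0,0,0],[255,0,0.006,0,0,0,0],[255,0,0,-0.02,0,0,0],[255,0,0,-0.035,0,0,0],[255,0,0,-0.035,0,0,0],[255,0,0,-0.035,0,0,0],[100,0,0,-0.025,0,0,0],[100,0,-0.01,0,0,0,0],[100,0,-0.025,0,0,0,0],[100,0,-0.025,0,0,0,0]]]'

```text
clock: 20.77
position: [504.7, 355.9, 150.8]
ee_rot: [0.997, 0.083, 0.001, -0.002]
contact_force: [1.3, 0.4, -1.2]
gripper_width: 48.5
grasp_force: 0.0
```

servo_tool --commands '[[[100,0,-0.025,0,0,0,0],[100,0,-0.012,0,0,0,0],[100,0,0,0,0,0,0],[100,0,0,0,0,0,0]]]'

```text
clock: 21.1
position: [497.7, 391.7, 148.9]
ee_rot: [0.996, 0.085, -0.0, -0.0]
contact_force: [0.8, -0.5, -0.2]
gripper_width: 52.1
grasp_force: 0.0
```

```bash
python3 - <<'E'
from h import *
p,h=st()
f,K,T=grab("wrist"); np.savez("w12.npz",f=f,K=K,T=T); cv2.imwrite("pics/w12.png",f)
print("knob exp",proj([496.3,392.5,151],K,T,True),"tip",proj([p[0],p[1],p[2]+34],K,T,True))
b=f.max(2)
hsv=cv2.cvtColor(f,cv2.COLOR_BGR2HSV)
m=cv2.inRange(hsv,(0,120,90),(8,255,255))|cv2.inRange(hsv,(172,120,90),(180,255,255))
for c in cv2.findContours(m,0,1)[0]: print("red",c.mean((0,1)),cv2.contourArea(c))
E
```

```text
t 21.1 p [497.7 391.7 148.9] hd 9.69 q [ 9.964e-01  8.450e-02 -1.000e-04 -1.000e-04] F [ 0.8 -0.5 -0.2] M [-0.071  0.009  0.01 ] w 52.1 g 0.0 j [ 0.92  0.43 -0.04 -0.   -1.1   0.82]
knob exp [256.02379827 219.93113959] tip [258.08681365 239.54066223]
red [288.  201.5] 2.0
```

View pics/w12.png

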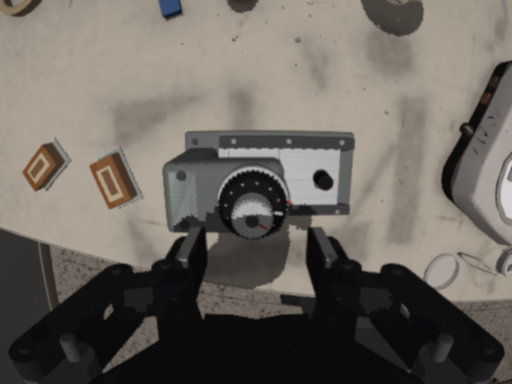

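The wrist view shows the knob cap at about (253,221), the ring at cols 217-290, the stage home with the post at (323,180), and fingers straddling the knob. I'll refine the centre.

```bash
python3 - <<'E'
from h import *
d=np.load("w12.npz");f,K,T=d["f"],d["K"],d["T"];b=f.max(2)
for y in range(190,246,3): print(y,*b[y,222:286:2])
for c,z,r in(([496.3,392.5],151,13),([496.3,392.5],128,24.5)):
  P=np.array([proj([c[0]+r*np.cos(t),c[1]+r*np.sin(t),z],K,T,True) for t in np.arange(0,6.28,.1)]); print(z,P.min(0).round(1),P.max(0).round(1))
E
```

```text
190 68 17 18 20 24 27 25 25 25 25 25 26 25 26 27 25 27 26 26 25 24 27 26 35 67 28 23 19 18 16 25 128
193 20 19 18 24 81 59 24 24 24 24 26 38 46 71 72 75 69 67 46 37 26 25 24 25 24 25 24 22 19 17 18 70
196 16 17 22 25 23 24 26 24 28 55 73 83 82 84 83 83 81 83 82 81 74 55 26 22 25 24 24 26 22 18 18 25
199 15 18 24 22 23 23 23 36 72 83 81 84 99 99 100 115 92 108 85 86 82 84 74 30 23 25 23 39 86 35 17 18
202 19 20 24 23 24 23 38 77 87 94 112 127 128 143 155 151 145 137 131 127 98 101 76 77 35 23 23 25 32 23 18 18
205 19 68 94 25 22 26 70 103 103 138 161 169 174 177 175 173 175 173 173 166 122 115 104 90 67 29 23 23 21 22 18 17
208 17 21 22 23 23 45 98 120 152 169 175 174 176 174 172 173 173 172 175 176 174 165 148 121 102 38 23 22 23 22 19 16
211 16 21 23 22 24 65 128 160 172 175 173 175 174 172 173 172 172 175 176 177 173 174 168 145 96 61 65 92 80 62 36 18
214 16 18 22 21 35 111 146 171 176 173 158 156 159 155 130 118 142 110 116 115 136 160 160 157 130 82 69 105 128 146 100 25
217 15 19 40 38 44 128 156 141 108 111 101 74 52 30 29 31 30 33 62 76 75 77 77 79 77 56 14 10 10 9 15 23
220 
[... 247 characters left out ...]
1 74 73 76 77 74 57 30 23 9 9 27 61 73
229 41 41 40 23 10 9 34 63 73 75 76 75 77 76 77 75 75 76 76 77 77 77 73 58 34 9 11 15 36 56 72 74
232 51 51 50 49 48 29 15 26 59 71 75 77 76 77 75 76 75 77 77 77 77 72 53 23 13 17 43 53 65 70 71 70
235 72 73 73 72 71 69 69 50 29 46 54 69 73 75 74 75 76 75 75 68 41 30 28 37 65 68 71 71 71 70 69 70
238 71 72 72 72 71 72 72 72 71 68 50 55 41 47 58 48 46 45 37 60 50 62 70 69 69 68 67 68 67 65 67 66
241 72 73 73 71 71 71 71 70 69 67 66 63 61 60 60 58 60 60 62 63 66 66 65 66 66 63 63 63 62 63 61 60
244 71 71 72 72 71 71 70 68 66 63 61 60 59 57 57 56 57 57 58 58 57 59 61 61 60 58 58 58 58 58 59 59
151 [235.5 200.3] [276.6 238.6]
128 [221.4 174.1] [290.6 239.6]
```

servo_tool --commands '[[[100,-0.001,-0.0033,0,0,0,0],[100,0,0,0.015,0,0,0],[100,0,0,0.018,0,0,0],[100,0,0,0.01,0,0,0],[100,0,0,0.006,0,0,0],[100,0,0,0,0,0,0],[100,0,0,0,0,0,0]]]'

```text
clock: 21.73
position: [496.9, 394.0, 100.6]
ee_rot: [0.996, 0.084, 0.0, 0.0]
contact_force: [0.3, 0.3, 1.1]
gripper_width: 51.9
grasp_force: 0.0
```

```bash
python3 - <<'E'
from h import *
p,h=st()
f,K,T=grab("wrist"); np.savez("w13.npz",f=f,K=K,T=T)
b=f.max(2); print("tip",proj([p[0],p[1],p[2]+34],K,T,True),proj([p[0],p[1],151],K,T,True))
for y in range(205,285,4): print(y,*b[y,196:322:3])
E
```

```text
t 21.7333 p [496.9 394.  100.6] hd 9.62 q [9.965e-01 8.380e-02 2.000e-04 0.000e+00] F [0.3 0.3 1.1] M [-0.014 -0.023 -0.019] w 51.9 g 0.0 j [ 0.93  0.48 -0.1   0.   -0.99  0.81]
tip [258.11910113 239.50774096] [258.37921563 253.90343719]
205 103 102 103 103 103 103 96 181 105 20 18 19 20 22 27 52 63 26 26 27 25 45 100 24 24 27 26 23 18 20 15 20 142 152 102 189 190 191 190 189 189 190
209 104 103 104 103 103 97 156 109 19 19 18 19 25 24 25 26 27 25 25 25 23 23 25 24 25 25 25 27 26 19 18 17 25 154 98 170 191 188 175 169 182 186
213 104 105 104 103 104 95 170 20 17 18 20 24 25 25 24 25 25 24 24 26 25 26 26 25 24 24 23 53 48 24 20 20 15 75 165 118 174 84 83 82 82 112
217 105 105 104 92 92 87 110 18 20 21 61 101 25 26 23 25 25 25 59 72 71 51 42 24 24 25 25 25 24 25 22 20 19 20 149 79 83 83 84 84 84 83
221 104 101 91 46 45 52 23 17 19 24 24 23 22 22 23 62 82 83 88 84 88 85 87 88 79 51 22 23 24 24 24 23 20 19 70 55 46 46 44 45 42 42
225 68 46 44 45 45 43 16 19 19 23 22 16 20 27 66 89 89 80 89 85 87 86 87 88 86 84 74 19 21 23 36 125 22 17 20 73 39 29 28 28 31 29
229 70 61 15 28 44 38 18 19 2
[... 1081 characters left out ...]
32 63 67 138 140 139 132 17 9 10 10 10
265 10 12 9 13 72 74 74 75 75 75 75 67 50 76 78 79 79 79 78 70 63 71 78 81 78 78 75 68 33 59 59 62 95 139 135 133 135 29 9 11 9 11
269 11 11 11 38 74 74 74 73 73 73 72 70 66 66 75 78 78 80 80 79 79 79 81 80 81 81 72 61 59 60 60 61 80 135 132 130 130 80 7 11 9 7
273 8 8 8 60 70 70 70 71 70 69 66 64 62 60 59 67 75 79 79 79 79 80 80 79 73 62 62 62 61 61 62 68 133 134 134 135 126 111 15 9 9 10
277 11 10 19 62 61 61 63 63 62 62 62 62 62 62 60 60 62 61 63 66 66 64 62 60 62 62 62 62 62 61 61 83 137 136 136 137 127 126 54 9 9 11
281 8 10 44 62 60 61 61 61 61 60 60 62 62 63 61 60 60 59 59 61 63 64 64 64 62 61 61 63 62 62 62 120 139 136 136 137 135 134 106 10 9 8
```

Small correction, then close on the fine knob.

servo_tool --commands '[[[100,-0.0013,-0.0012,0.001,0,0,0],[100,0,0,0,0,0,0],[255,0,0,0,0,0,0],[255,0,0,0,0,0,0],[255,0,0,0,0,0,0],[255,0,0,0,0,0,0],[255,0,0,0,0,0,0],[255,0,0,0,0,0,0]]]'

```text
clock: 22.45
position: [495.3, 394.6, 100.1]
ee_rot: [0.996, 0.084, 0.0, 0.0]
contact_force: [-0.4, -4.1, 5.8]
gripper_width: 23.4
grasp_force: 59.0
```

```bash
python3 -c "
from h import *
st()"
```

```text
t 22.45 p [495.3 394.6 100.1] hd 9.63 q [9.965e-01 8.390e-02 2.000e-04 4.000e-04] F [-0.4 -4.1  5.8] M [-1.139  0.055  0.003] w 23.4 g 59.0 j [ 0.93  0.48 -0.1   0.   -0.99  0.81]
```

servo_tool --commands '[[[255,0,0,0,0,0,2],[255,0,0,0,0,0,3],[255,0,0,0,0,0,4],[255,0,0,0,0,0,4],[255,0,0,0,0,0,4],[255,0,0,0,0,0,4],[255,0,0,0,0,0,4],[255,0,0,0,0,0,4]]]'

```text
clock: 23.12
position: [495.3, 394.9, 100.1]
ee_rot: [0.985, -0.17, 0.0, 0.0]
contact_force: [-0.9, -3.0, 4.9]
gripper_width: 23.3
grasp_force: 58.8
```

```bash
python3 -c "
from h import *
st()"
```

```text
t 23.1167 p [495.3 394.9 100.1] hd -19.54 q [ 9.855e-01 -1.697e-01  4.000e-04  0.000e+00] F [-0.9 -3.   4.9] M [-0.923  0.074  0.094] w 23.3 g 58.8 j [ 0.93  0.48 -0.1   0.   -0.99  0.3 ]
```

The drag reads about 0.094 N m. I'll keep going in 10° steps, reading the torque.

servo_tool --commands '[[[255,0,0,0,0,0,2.5],[255,0,0,0,0,0,2.5],[255,0,0,0,0,0,2.5],[255,0,0,0,0,0,2.5]]]'

```text
clock: 23.45
position: [495.4, 395.0, 100.1]
ee_rot: [0.967, -0.254, 0.0, -0.0]
contact_force: [1.1, -2.5, 5.0]
gripper_width: 23.5
grasp_force: 58.8
```

```bash
python3 -c "
from h import *
st()"
```

```text
t 23.45 p [495.4 395.  100.1] hd -29.46 q [ 9.671e-01 -2.543e-01  4.000e-04 -2.000e-04] F [ 1.1 -2.5  5. ] M [-0.872  0.031  0.078] w 23.5 g 58.8 j [ 0.93  0.48 -0.1   0.   -0.99  0.13]
```

servo_tool --commands '[[[255,0,0,0,0,0,2.5],[255,0,0,0,0,0,2.5],[255,0,0,0,0,0,2.5],[255,0,0,0,0,0,2.5]]]'

```text
clock: 23.78
position: [495.5, 395.1, 100.1]
ee_rot: [0.941, -0.338, 0.0, -0.0]
contact_force: [0.5, -2.7, 4.9]
gripper_width: 23.6
grasp_force: 58.8
```

```bash
python3 -c "
from h import *
st()"
```

```text
t 23.7833 p [495.5 395.1 100.1] hd -39.46 q [ 9.413e-01 -3.376e-01  5.000e-04 -3.000e-04] F [ 0.5 -2.7  4.9] M [-0.842 -0.005  0.106] w 23.6 g 58.8 j [ 0.93  0.48 -0.1   0.   -0.99 -0.05]
```

servo_tool --commands '[[[255,0,0,0,0,0,2.5],[255,0,0,0,0,0,2.5],[255,0,0,0,0,0,2.5],[255,0,0,0,0,0,2.5]]]'

```text
clock: 24.12
position: [495.5, 395.2, 100.1]
ee_rot: [0.908, -0.418, 0.001, -0.0]
contact_force: [1.1, -2.8, 4.5]
gripper_width: 23.5
grasp_force: 58.8
```

```bash
python3 -c "
from h import *
st()"
```

```text
t 24.1167 p [495.5 395.2 100.1] hd -49.46 q [ 9.083e-01 -4.183e-01  5.000e-04 -5.000e-04] F [ 1.1 -2.8  4.5] M [-0.758 -0.119  0.084] w 23.5 g 58.8 j [ 0.93  0.48 -0.1   0.   -0.99 -0.22]
```

servo_tool --commands '[[[255,0,0,0,0,0,2.5],[255,0,0,0,0,0,2.5],[255,0,0,0,0,0,2.5],[255,0,0,0,0,0,2.5]]]'

```text
clock: 24.45
position: [495.6, 395.3, 100.1]
ee_rot: [0.868, -0.496, 0.001, -0.001]
contact_force: [0.8, -3.0, 4.6]
gripper_width: 23.3
grasp_force: 58.8
```

```bash
python3 -c "
from h import *
st()"
```

```text
t 24.45 p [495.6 395.3 100.1] hd -59.46 q [ 8.684e-01 -4.959e-01  5.000e-04 -6.000e-04] F [ 0.8 -3.   4.6] M [-0.789 -0.194  0.062] w 23.3 g 58.8 j [ 0.93  0.48 -0.1   0.   -0.99 -0.4 ]
```

servo_tool --commands '[[[255,0,0,0,0,0,2.5],[255,0,0,0,0,0,2.5],[255,0,0,0,0,0,2.5],[255,0,0,0,0,0,2.5]]]'

```text
clock: 24.78
position: [495.8, 395.4, 100.1]
ee_rot: [0.822, -0.57, 0.001, -0.001]
contact_force: [1.2, -2.5, 5.3]
gripper_width: 23.3
grasp_force: 58.8
```

```bash
python3 -c "
from h import *
st()"
```

```text
t 24.7833 p [495.8 395.4 100.1] hd -69.45 q [ 8.219e-01 -5.697e-01  5.000e-04 -8.000e-04] F [ 1.2 -2.5  5.3] M [-0.78  -0.327  0.145] w 23.3 g 58.8 j [ 0.93  0.48 -0.1   0.   -0.99 -0.57]
```

servo_tool --commands '[[[255,0,0,0,0,0,2.5],[255,0,0,0,0,0,2.5],[255,0,0,0,0,0,2.5],[255,0,0,0,0,0,2.5]]]'

```text
clock: 25.12
position: [495.9, 395.4, 100.1]
ee_rot: [0.769, -0.639, 0.0, -0.001]
contact_force: [1.1, -3.2, 4.2]
gripper_width: 23.8
grasp_force: 58.8
```

```bash
python3 -c "
from h import *
st()"
```

```text
t 25.1167 p [495.9 395.4 100.1] hd -79.45 q [ 7.691e-01 -6.391e-01  5.000e-04 -9.000e-04] F [ 1.1 -3.2  4.2] M [-0.716 -0.421  0.097] w 23.8 g 58.8 j [ 0.93  0.48 -0.1   0.   -0.99 -0.75]
```

The wrist torque is noisy, and joint 6's effort may be cleaner, so I'll read that too.

```bash
cat > r.py <<'E'
from h import *
s=arm.read_state();q=s["ee_rot"];print("hd",round(2*np.degrees(np.arctan2(q[1],q[0])),2),"Mz",s["wrist_torque"][2].round(3),"e6",s["joint_efforts"][5].round(4),"v6",s["joint_vel"][5].round(3),"F",s["contact_force"].round(1))
E
python3 r.py
```

```text
hd -79.45 Mz 0.097 e6 0.2374 v6 -0.519 F [ 1.1 -3.2  4.2]
```

servo_tool --commands '[[[255,0,0,0,0,0,2.5],[255,0,0,0,0,0,2.5]]]'

```text
clock: 25.28
position: [495.9, 395.4, 100.1]
ee_rot: [0.741, -0.672, 0.0, -0.001]
contact_force: [1.4, -2.9, 4.2]
gripper_width: 23.5
grasp_force: 58.8
```

```bash
python3 r.py
```

```text
hd -84.45 Mz 0.144 e6 0.237 v6 -0.518 F [ 1.4 -2.9  4.2]
```

servo_tool --commands '[[[255,0,0,0,0,0,2.5],[255,0,0,0,0,0,2.5]]]'

```text
clock: 25.45
position: [496.0, 395.3, 100.1]
ee_rot: [0.71, -0.704, 0.0, -0.001]
contact_force: [1.5, -2.7, 4.7]
gripper_width: 23.4
grasp_force: 58.8
```

```bash
python3 r.py
```

```text
hd -89.46 Mz 0.111 e6 0.2366 v6 -0.519 F [ 1.5 -2.7  4.7]
```

Joint 6 effort is clean at a steady 0.237, so there is no contact yet. I'll go on at the same speed.

servo_tool --commands '[[[255,0,0,0,0,0,2.5],[255,0,0,0,0,0,2.5],[255,0,0,0,0,0,2.5],[255,0,0,0,0,0,2.5]]]'

```text
clock: 25.78
position: [496.1, 395.3, 100.1]
ee_rot: [-0.646, 0.763, -0.0, 0.001]
contact_force: [2.7, -2.7, 3.5]
gripper_width: 23.4
grasp_force: 58.8
```

```bash
python3 r.py
```

```text
hd 260.55 Mz 0.13 e6 0.2358 v6 -0.52 F [ 2.7 -2.7  3.5]
```

servo_tool --commands '[[[255,0,0,0,0,0,2.5],[255,0,0,0,0,0,2.5],[255,0,0,0,0,0,2.5],[255,0,0,0,0,0,2.5]]]'

```text
clock: 26.12
position: [496.2, 395.3, 100.2]
ee_rot: [-0.578, 0.816, -0.0, 0.001]
contact_force: [2.0, -2.4, 4.1]
gripper_width: 23.5
grasp_force: 58.7
```

```bash
python3 r.py
```

```text
hd 250.55 Mz 0.143 e6 0.213 v6 -0.52 F [ 2.  -2.4  4.1]
```

servo_tool --commands '[[[255,0,0,0,0,0,2.5],[255,0,0,0,0,0,2.5]]]'

```text
clock: 26.28
position: [496.3, 395.2, 100.2]
ee_rot: [-0.541, 0.841, -0.0, 0.001]
contact_force: [2.1, -2.4, 4.3]
gripper_width: 23.5
grasp_force: 58.7
```

```bash
python3 r.py
```

```text
hd 245.56 Mz 0.17 e6 0.2022 v6 -0.517 F [ 2.1 -2.4  4.3]
```

Contact is confirmed: effort has fallen 0.033 from baseline (about 8 N) and Mz is rising. 5° more.

servo_tool --commands '[[[255,0,0,0,0,0,2.5],[255,0,0,0,0,0,2.5]]]'

```text
clock: 26.45
position: [496.3, 395.2, 100.2]
ee_rot: [-0.504, 0.864, -0.0, 0.001]
contact_force: [3.7, -2.4, 4.6]
gripper_width: 23.6
grasp_force: 58.7
```

```bash
python3 r.py
```

```text
hd 240.56 Mz 0.126 e6 0.1915 v6 -0.517 F [ 3.7 -2.4  4.6]
```

servo_tool --commands '[[[255,0,0,0,0,0,1.7],[255,0,0,0,0,0,2.5]]]'

```text
clock: 26.62
position: [496.4, 395.1, 100.2]
ee_rot: [-0.472, 0.881, -0.0, 0.001]
contact_force: [3.8, -3.5, 4.0]
gripper_width: 23.3
grasp_force: 58.7
```

```bash
python3 r.py
```

```text
hd 236.39 Mz 0.242 e6 0.2471 v6 -0.532 F [ 3.8 -3.5  4. ]
```

The angle since touch (23°) and the torque both put the force at about 14 N. I'll let go and rise.

servo_tool --commands '[[[255,0,0,0,0,0,0],[255,0,0,0,0,0,0],[100,0,0,0,0,0,0],[100,0,0,0,0,0,0],[100,0,0,0,0,0,0],[100,0,0,0,0,0,0],[100,0,0,-0.01,0,0,0],[100,0,0,-0.025,0,0,0],[100,0,0,-0.03,0,0,0],[100,0,0,-0.03,0,0,0]]]'

```text
clock: 27.45
position: [494.6, 395.1, 195.5]
ee_rot: [-0.473, 0.881, -0.0, -0.001]
contact_force: [0.3, 0.6, -0.6]
gripper_width: 51.8
grasp_force: 0.0
```

```bash
python3 - <<'E'
from h import *
p,h=st()
# ring mark before (w12) and now, in polar angle about the knob axis; and stage/post, dish
for nm in("w12","now"):
    if nm=="now": f,K,T=grab("wrist"); np.savez("w14.npz",f=f,K=K,T=T)
    else: d=np.load("w12.npz"); f,K,T=d["f"],d["K"],d["T"]
    hsv=cv2.cvtColor(f,cv2.COLOR_BGR2HSV)
    m=cv2.inRange(hsv,(0,90,60),(8,255,255))|cv2.inRange(hsv,(172,90,60),(180,255,255))
    for c in cv2.findContours(m,0,1)[0]:
        q=c.mean((0,1)); a=onz(q,124,K,T,True)[:2]-[495.8,395]; 
        if np.hypot(*a)<60: print(nm,q,"r",np.hypot(*a).round(1),"ang",np.degrees(np.arctan2(a[1],a[0])).round(1))
E
```

```text
t 27.45 p [494.6 395.1 195.5] hd -123.55 q [-4.730e-01  8.811e-01 -2.000e-04 -5.000e-04] F [ 0.3  0.6 -0.6] M [ 0.059 -0.055 -0.031] w 51.8 g 0.0 j [ 0.93  0.4   0.03 -0.   -1.2  -1.51]
w12 [262.26666667 226.2       ] r 17.0 ang -145.4
w12 [288.22222222 201.66666667] r 25.9 ang -72.6
now [263. 202.] r 14.5 ang 89.3
now [233.71428571 163.14285714] r 28.3 ang -86.1
```

The fine knob's pointer turned as intended. I'll check the ring by its white marks, unwrapped at its top plane before and after.

```bash
python3 - <<'E'
from h import *
C=np.array([495.9,395.2]); A=np.arange(0,360,3); prof={}
for nm in("w2","w12","w14"):
    d=np.load(nm+".npz"); f,K,T=d["f"],d["K"],d["T"]; b=cv2.cvtColor(f,cv2.COLOR_BGR2GRAY)
    P=np.array([[proj([C[0]+r*np.cos(np.radians(a)),C[1]+r*np.sin(np.radians(a)),128],K,T,True) for r in np.arange(17,23,1.)] for a in A],np.float32)
    prof[nm]=cv2.remap(b,P[...,0],P[...,1],1).max(1)
    print(nm,*prof[nm])
for nm in("w2","w12","w14"):
    d=np.load(nm+".npz"); f,K,T=d["f"],d["K"],d["T"]
    hsv=cv2.cvtColor(f,cv2.COLOR_BGR2HSV)
    m=cv2.inRange(hsv,(0,90,60),(8,255,255))|cv2.inRange(hsv,(172,90,60),(180,255,255))
    for c in cv2.findContours(m,0,1)[0]:
        q=c.mean((0,1)); 
        if np.hypot(*(onz(q,124,K,T,True)[:2]-C))<60: print(nm,[(z,(onz(q,z,K,T,True)[:2]-C).round(1).tolist()) for z in(106,110,124)])
f=np.load("w14.npz"); K,T,f=f["K"],f["T"],f["f"]
hsv=cv2.cvtColor(f,cv2.COLOR_BGR2HSV)
E
```

```text
w2 89 68 87 106 116 133 149 153 161 173 180 183 185 187 187 189 188 188 188 187 187 188 188 187 187 187 186 186 185 184 183 181 175 170 164 152 136 122 107 90 85 75 61 50 44 38 32 31 33 48 69 73 48 34 31 30 30 29 31 44 70 71 48 32 31 32 34 33 37 57 82 72 45 35 36 35 36 36 41 60 76 59 42 38 38 38 39 49 81 143 164 122 68 45 40 39 39 40 50 77 85 63 43 39 39 38 38 38 49 74 87 64 40 37 37 37 37 38 44 67
w12 88 61 31 27 26 26 26 25 26 44 88 92 38 24 24 23 25 24 24 34 81 84 45 24 23 23 22 22 22 28 65 97 52 23 21 21 21 21 21 26 45 56 58 54 64 71 71 73 74 76 76 75 74 75 75 75 75 76 76 77 77 76 75 76 76 77 77 76 77 77 77 77 75 68 59 69 76 76 74 71 64 60 57 43 27 16 12 28 91 152 147 68 26 22 23 23 22 23 38 80 77 37 24 23 24 23 24 24 35 84 101 47 25 24 24 24 25 24 29 61
w14 87 98 109 121 136 147 154 162 170 172 176 179 182 183 183 183 183 182 183 182 182 183 183 183 183 183 181 179 178 173 166 152 132 125 127 113 101 97 73 60 69 74 47 31 29 29 29 29 29 36 43 34 18 10 9 9 9 10 9 15 26 28 14 10 11 11 10 11 12 21 28 23 11 10 11 10 11 10 11 26 36 22 12 11 11 11 11 12 31 58 65 43 19 11 10 10 13 19 26 31 42 35 33 34 33 34 34 34 40 78 95 65 37 33 33 37 43 58 69 72
w2 [(106, [5.3, -27.3]), (110, [4.6, -28.0]), (124, [2.4, -30.3])]
w2 [(106, [3.7, 4.3]), (110, [3.1, 3.3]), (124, [0.9, -0.5])]
w12 [(106, [-21.4, -11.5]), (110, [-19.7, -11.1]), (124, [-14.1, -9.8])]
w12 [(106, [2.3, -27.9]), (110, [3.5, -27.2]), (124, [7.7, -24.9])]
w14 [(106, [2.9, 19.3]), (110, [2.3, 18.2]), (124, [0.1, 14.3])]
w14 [(106, [4.8, -26.5]), (110, [4.1, -26.9]), (124, [1.8, -28.4])]
```

The ring's white bar is at 268-270° before and after, so the ring did not move. Nothing is being touched, so I'll hand in.

```bash
python3 -c "
from bench import ticket
print(ticket.job_done())"
```

```text
the job is handed in; nothing more can be done
None
```

The job is handed in: the section is seated in the recess, the stage is pushed home to its stop, the fine knob is turned down to an estimated 14 N (from touch angle and torque, not measured directly), and the coarse ring and petri dish were not disturbed.

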